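Set up the curing rack and load the oiled kens

TASK

Hook one curing bracket onto each upright of the rack, both in the upper two slots, pushed flush and then down until the tabs engage. Then draw every ken out of the drip stand and stand it, spike down and fully home, in a free hole of the hung brackets, and finally pull the damper rod of the warm-air box to its middle click. Do not touch the wet green tama or its clip rack, and leave the cork block and the bronze weight where they are.

Things in the scene. Friction and masses are not known exactly. Their poses are not given: they have to be found in the camera images.
- bracket_a: loose bracket, 0.24 kg: pale beech bar 180 x 36 x 24 high (mm) on a dark steel back plate 36 wide, 100 high, 4 thick. Starts lying bar-down on the bench. Origin: lower edge of the plate's rear face, mid-width, level with the bar's underside. x points out of the rear face, the way the tabs go; z up along the plate; bar from x = -4 to -184. Grip the bar across its width. Centre of mass x = -60, z = 25
- bracket_b: second bracket, the same as bracket_a, with origin and axes as there; either one may go on either upright
- bracket_a_tabs (a point): root of bracket_a's lower hook tab, on the plate's rear face 18 mm above its origin. Each of the two tabs is 7 wide and sticks out 12.5: a neck 12 high at this height, ending in a hook 6.5 thick that hangs 12 below the neck, so 6 mm is free between hook and plate. The lower tab spans z = 0 to 24 of the bracket, the upper one the same 60 higher; so on bracket_b
- seat_left (a point): where a bracket's origin lies, with the bracket's axes along these, when hooked home in the two upper slots of the left (+y) upright: on the middle of the upright's front face. x points into the rack, square to that face; z up. The tabs enter with the bracket about 15 mm higher than this (3 mm play up or down), go in until the plate is flush, then down 15 mm until the necks rest on the slots' lower edges
- seat_right (a point): the same point on the right (-y) upright, 150 mm from the left one; the same axes
- rack: fixed rack: foot 160 x 250 x 18 mm, two steel channel uprights 40 wide, face 4 thick, tops at 235 mm, each with three through slots 12 wide and 30 high, centres 80, 140 and 200 mm above the bench. Origin: on the bench midway between the uprights, in the plane of their front faces; x points away from the side on which brackets hang. The foot reaches 30 mm in front of that plane
- bracket_a_hole_in (a point): centre of the mouth of the inner (nearer the plate) of the three ken holes in bracket_a, on the bar's top face, 48 mm along -x from the bracket's origin, 24 mm above its underside. The hole is 20 mm across and goes right through; axes as those of the bracket
- bracket_a_hole_mid (a point): centre of the mouth of the middle one of the three ken holes in bracket_a, on the bar's top face, 102 mm along -x from the bracket's origin, 24 mm above its underside. The hole is 20 mm across and goes right through; axes as those of the bracket
- bracket_a_hole_out (a point): centre of the mouth of the outer of the three ken holes in bracket_a, on the bar's top face, 156 mm along -x from the bracket's origin, 24 mm above its underside. The hole is 20 mm across and goes right through; axes as those of the bracket
- bracket_b_hole_in (a point): centre of the mouth of the inner (nearer the plate) of the three ken holes in bracket_b, on the bar's top face, 48 mm along -x from the bracket's origin, 24 mm above its underside. The hole is 20 mm across and goes right through; axes as those of the bracket
- bracket_b_hole_mid (a point): centre of the mouth of the middle one of the three ken holes in bracket_b, on the bar's top face, 102 mm along -x from the bracket's origin, 24 mm above its underside. The hole is 20 mm across and goes right through; axes as those of the bracket
- bracket_b_hole_out (a point): centre of the mouth of the outer of the three ken holes in bracket_b, on the bar's top face, 156 mm along -x from the bracket's origin, 24 mm above its underside. The hole is 20 mm across and goes right through; axes as those of the bracket
- ken_1: turned beech ken (kendama handle without cups), 147 mm, 50 g, starting spike down in the drip stand; may be absent. Origin: on its axis at the shoulder; z from spike to handle. Spike 16 mm diameter at the shoulder tapering to 7 at z = -47; collar 25 diameter (z 0 to 10); waist 19 diameter (z 22 to 46); cylindrical foot 28 diameter at the top (z 62 to 100), the place to grip. Drawn straight up 47 mm it is free
- ken_2: one more ken, the same in every way as ken_1; origin and axes as there; may be absent
- ken_3: one more ken, the same in every way as ken_1; origin and axes as there; may be absent
- ken_4: one more ken, the same in every way as ken_1; origin and axes as there; may be absent
- ken_5: one more ken, the same in every way as ken_1; origin and axes as there; may be absent
- drip_stand: white drip block, fixed, 236 x 70 x 75 mm high, in a low steel tray, with five bores 20 mm across and 62 deep in a row along its x, at -96, -48, 0, 48 and 96 mm. Origin: centre of its underside. The kens' shoulders rest on its top face, spikes down in the bores
- damper (a joint): travel of the damper rod in m: 0 pushed in (shut), 0.025 the middle click (half open: the red ring on the rod shows just at the mouth of the brass bush), 0.05 right out (fully open). The rod clicks into these three places and, let go anywhere, springs to the nearest. Pulling it out of the first click takes about 8 N. It starts pushed in
- damper_knob (a point): centre of the black damper knob, a cylinder 26 mm in diameter and 28 long, axis level, on an 8 mm rod in front of the grey air box; it moves with the rod. x points towards the box along the rod: pull along -x. It stands 75 mm in front of the box when pushed in, 50 mm above the bench; the box is 95 mm high. Can be pinched from above
- air_box: grey warm-air box, fixed, 160 x 140 x 95 mm, louvres on its left side. Origin: on the bench at the middle of its front face; x points into the box
- clip_rack: bystander, fixed: steel plate 90 x 90 mm with a spindle and spring clips that hold a freshly coated, still wet green tama ball 60 mm in diameter, top at 132 mm. Origin: centre of the underside. Not to be touched
- cork_block: bystander, loose: cork sanding block 100 x 60 x 38 mm. Origin: centre of the underside
- weight: bystander, loose: round bronze weight 56 mm in diameter, 44 high, 0.6 kg. Origin: centre of the underside
Mind the look-alikes: they are no part of the job. What is shaped like the ken_1 but purple is not meant.

How it is judged:
By the outcome, as a careful person would: the job done as asked, in the order asked, and still so for the second after the job is handed in, with the robot touching nothing.
Of ken_1, ken_2, ken_3, ken_4, ken_5 only 3 to 5 are there at a start; the rules pass over those that are not, and their reading is None.
At some moment in a run one of bracket_a, bracket_b may be knocked a few centimetres aside while the robot is not near it.
It also fails if it takes over 210 s, if anything falls off the work surface, if the arm or the gripper's body presses on something with over 40 N, if the wrist force passes 120 N, or if a joint passes its speed limit or range.

ROBOT

A 6-joint arm with a two-finger parallel gripper is mounted at the origin on the work surface. World frame = base frame: x ahead of the robot, y to its left, z up, the work surface at z = 0. Lengths are in m, angles in rad, forces in N, time in s.
With the tool pointing down it reaches from about 0.25 to 0.775 m from the base axis. Payload 4 kg.
Tool frame: the origin (TCP) lies at the very end of the fingers, on their centre line; the grasp point (between the pads) lies 19 mm behind it (robot.grip_point_offset is the distance from the TCP to the grasp point, in m); z points along the fingers, x is the direction in which the jaws open and shut, and the axes are right-handed (so a half turn about z gives the same grasp; the last joint's range is limited). The gripper opens to 94 mm and grips with 3 to 60 N. Pads are 16 mm wide; open, the fingers measure 119 mm over their backs; the gripper's body (75 mm by 177 mm) begins 78 mm behind the grasp point.
Start: joints at [1.076, 0.087, 1.371, -0, 1.684, -0.103], TCP at [0.21, 0.508, 0.174] pointing down, gripper open.
Joint ranges: [-3.1, 3.1], [-0.76, 2.03], [0.27, 2.55], [-1.08, 4.22], [0.17, 2.65], [-2.57, 2.57]. Speed limits (rad/s): [2.79, 2.79, 3.14, 3.14, 3.14, 3.14].

INTERFACE

Orientations are given as [roll, pitch, yaw] about the fixed x, y, z axes, in that order (R = Rz(yaw) Ry(pitch) Rx(roll)).
In Python, from bench import robot gives the robot as it stands.
- The arm moves only by the shell command python3 -m inch 'ROWS'. ROWS is text: rows parted by semicolons, each of 5 numbers parted by spaces: the shift along the tool's x, y, z in cm, then the turn about the tool's z in rad, then the closure, from 0 (fully open) to 1 (shut). In form: tx ty tz spin claw; .... A call has 1 to 20 rows; each row is the pose to reach, as a shift and turn from the pose measured when the call began, along the tool's axes at that moment; what a row does not reach only later rows make up. A row lasts 1/12 s, in which the tool goes at most 41.7 mm and 7.16 degrees, less where a joint would pass 70% of its speed; a pose out of reach is approached as far as the arm can. A call with a gripper value outside its range is refused whole. The fingers move at their own pace and stop on an object; the grip force is fixed at half the most. Time passes only in rows, so rows that repeat a pose let the fingers close. It gives the time, the measured TCP pose, the force and the opening at its end, in the units of the state.
- robot.get_obs(): the state, without advancing time (a new reading comes with each control period).
- robot.snapshot(name): name is "scene" or "top" or "wrist"; returns (picture, depth): 400x640x3 uint8, blue, green, red; 400x640 float32, m along the optical axis (not along the pixel's ray), 0 where there is no reading.
- robot.camera_info(name): a dict with "K" (3x3 intrinsics, pixels), "dist" ([k1, k2, p1, p2, k3] as OpenCV has them; the pictures are not rectified), "extrinsics" (4x4, takes a point from world to camera coordinates); the wrist camera has in their place "mount" (4x4, takes a point from camera to tool coordinates, whose origin is the TCP and whose axes are the tool frame's). Camera axes: x right, y down, z forward; pixel columns grow to the right and rows downward; lengths in m; the calibration is good to about 2 mm. A picture is of the moment at which its call begins: read the wrist's pose just before it. camera_info takes no time and is no camera call.
- robot.close_job(): hands the job in, once; it reports no verdict.
The state is a dict: "time": time; "joint_positions": joint angles; "qvel": joint speeds; "joint_torque": joint torques, N m; "tool_pos": TCP position; "ee_rot": TCP orientation; "wrist_force": force on the tool from outside, world axes, zero at the start; "wrist_torque": the same for the moment, N m; "width": finger opening in m.
Only numpy, scipy, OpenCV 4.12 (cv2) and the standard library are available. Lean on these libraries where they do the work, as an engineer would, in place of code of your own. Each camera call takes 0.05 s, during which the arm holds its last target.

## Working session

There is one attempt and no reset: what is moved stays moved. The work goes in short steps, Python scripts to look and compute and a shell command to move; the robot and the scene stay as the last step left them, time stands still between calls to the robot, and variables do not carry over. Pictures are saved under pics/ and viewed, and the job is handed in when it is done.

```bash
ls -la; mkdir -p pics
python3 - <<'E'
from bench import robot
import cv2
o=robot.get_obs(); print(o)
for n in ("scene","top","wrist"):
    p,d=robot.snapshot(n); cv2.imwrite(f"pics/{n}0.png",p); 
    import numpy as np; np.save(f"pics/{n}0.npy",d)
    print(n,robot.camera_info(n))
E
```

```text
total 12
drwxr-xr-x  3 agent agent 4096 Dec  7 04:28 .
drwxr-xr-x 23 root  root  4096 Dec  7 04:28 ..
drwxr-xr-x  2 agent agent 4096 Dec  7 04:28 pics
{'time': 0.0, 'joint_positions': array([ 1.07588533e+00,  8.79829794e-02,  1.37227213e+00,  2.57070247e-07,
        1.68358412e+00, -1.03087478e-01]), 'qvel': array([-0.00015702, -0.00084876,  0.00046741,  0.000271  , -0.00089859,
        0.00088644]), 'joint_torque': array([-1.32293040e-03, -3.40180528e+01, -3.02420104e+01,  7.14631914e-02,
        3.30667372e-02, -1.68807342e-04]), 'tool_pos': array([0.20973119, 0.50776747, 0.1728799 ]), 'ee_rot': array([-3.14136122e+00,  2.23462014e-03,  1.17897309e+00]), 'wrist_force': array([-0.25333659, -0.23499325,  0.75316204]), 'wrist_torque': array([-0.02566447,  0.01678119, -0.01072009]), 'width': 0.09431001741091334}
scene {'K': array([[403.43652291,   0.        , 315.81466114],
       [  0.        , 403.43652291, 199.35680186],
       [  0.        ,   0.        ,   1.        ]]), 'dist': array([0.00834904, 0.        , 0.        , 0.        , 0.        ]), 'extrinsics': array([[-0.20862687,
[... 627 characters left out ...]
1,  0.00124652, -0.98649627,  1.20770472],
       [ 0.        ,  0.        ,  0.        ,  1.        ]])}
wrist {'K': array([[343.27263417,   0.        , 321.90408999],
       [  0.        , 343.27263417, 207.9549313 ],
       [  0.        ,   0.        ,   1.        ]]), 'dist': array([-0.0678984,  0.       ,  0.       ,  0.       ,  0.       ]), 'mount': array([[ 9.99998740e-01, -1.55144612e-03, -3.35203247e-04,
        -1.76971200e-04],
       [ 1.58451223e-03,  9.63375085e-01,  2.68152819e-01,
        -7.67032277e-02],
       [-9.30981935e-05, -2.68153012e-01,  9.63376330e-01,
        -2.11257286e-01],
       [ 0.00000000e+00,  0.00000000e+00,  0.00000000e+00,
         1.00000000e+00]])}
```

View pics/scene0.png

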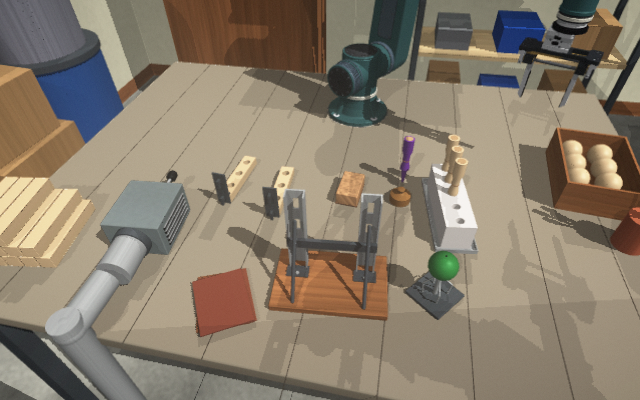

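View pics/top0.png

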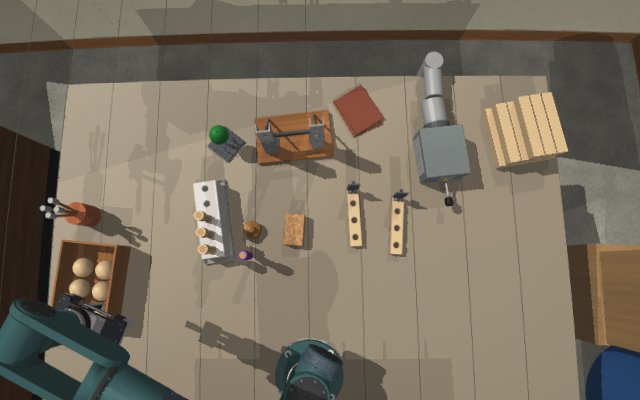

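View pics/wrist0.png

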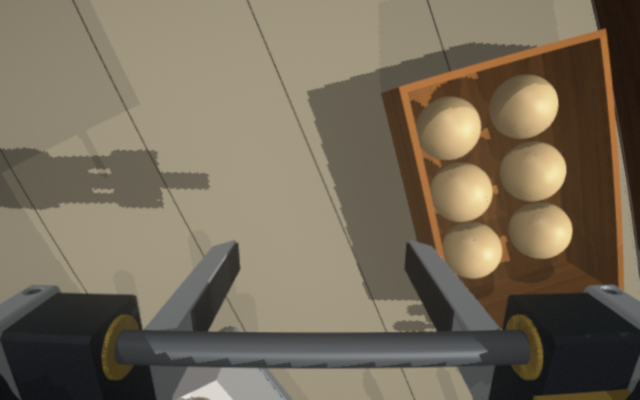

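```bash
cat > h.py <<'E'
import numpy as np, cv2
from bench import robot
def T_cam(name,obs=None):
    """camera->world"""
    ci=robot.camera_info(name)
    if name!="wrist": return np.linalg.inv(ci["extrinsics"]),ci
    return None,ci
def Rm(e):
    cr,sr=np.cos(e[0]),np.sin(e[0]);cp,sp=np.cos(e[1]),np.sin(e[1]);cy,sy=np.cos(e[2]),np.sin(e[2])
    Rx=np.array([[1,0,0],[0,cr,-sr],[0,sr,cr]]);Ry=np.array([[cp,0,sp],[0,1,0],[-sp,0,cp]]);Rz=np.array([[cy,-sy,0],[sy,cy,0],[0,0,1]])
    return Rz@Ry@Rx
def cam(name,tp=None,er=None):
    ci=robot.camera_info(name)
    if name=="wrist":
        T=np.eye(4);T[:3,:3]=Rm(er);T[:3,3]=tp; C=T@ci["mount"]
    else: C=np.linalg.inv(ci["extrinsics"])
    return C,ci["K"],ci["dist"]
def rays(c,px):
    C,K,d=c
    n=cv2.undistortPoints(np.array(px,float).reshape(-1,1,2),K,d).reshape(-1,2)
    return C[:3,3],np.c_[n,np.ones(len(n))]@C[:3,:3].T
def onplane(c,px,z):
    o,r=rays(c,px); return o+r*((z-o[2])/r[:,2])[:,None]
def atdepth(c,px,D):
    o,r=rays(c,px); px=np.round(np.array(px)).astype(int).reshape(-1,2)
    return o+r*D[px[:,1],px[:,0]][:,None]
def cloud(c,D):
    h,w=D.shape; v,u=np.mgrid[0:h,0:w]
    o,r=rays(c,np.c_[u.ravel(),v.ravel()]); P=o+r*D.ravel()[:,None]
    P[D.ravel()==0]=np.nan
    return P.reshape(h,w,3)
def snap(name,tag):
    o=robot.get_obs(); p,D=robot.snapshot(name)
    cv2.imwrite(f"pics/{tag}.png",p); np.save(f"pics/{tag}.npy",D)
    np.savez(f"pics/{tag}_pose.npz",tp=o["tool_pos"],er=o["ee_rot"])
    return p,D,cam(name,o["tool_pos"],o["ee_rot"])
def load(name,tag):
    p=cv2.imread(f"pics/{tag}.png");D=np.load(f"pics/{tag}.npy")
    try:
        z=np.load(f"pics/{tag}_pose.npz"); c=cam(name,z["tp"],z["er"])
    except FileNotFoundError: c=cam(name)
    return p,D,c
def proj(c,P):
    C,K,d=c; P=np.atleast_2d(P); M=np.linalg.inv(C)
    return cv2.projectPoints(P,cv2.Rodrigues(M[:3,:3])[0],M[:3,3],K,d)[0].reshape(-1,2)
E
python3 - <<'E'
from h import *
p,D,c=load("top","top0")
cv2.imwrite("pics/zt.png",cv2.resize(p[100:280,180:480],None,fx=2.66,fy=2.66,interpolation=cv2.INTER_CUBIC))
p2,D2,c2=load("scene","scene0")
cv2.imwrite("pics/zs.png",cv2.resize(p2[120:320,200:490],None,fx=2.7,fy=2.7,interpolation=cv2.INTER_CUBIC))
P=cloud(c,D)
for n,px in dict(rackL=(263,130),rackR=(317,128),ken=(200,216),ken2=(201,232),ken3=(203,249),purple=(246,255),brA=(354,220),brB=(397,225),knob=(449,201),bench=(330,270)).items(): print(n,np.round(P[px[1],px[0]],3))
E
```

```text
rackL [0.702 0.112 0.235]
rackR [ 0.743 -0.036  0.124]
ken [0.473 0.297 0.175]
ken2 [0.428 0.292 0.176]
ken3 [0.381 0.286 0.174]
purple [0.364 0.171 0.144]
brA [ 0.474 -0.151 -0.001]
brB [nan nan nan]
knob [ 0.521 -0.444  0.062]
bench [ 0.315 -0.07   0.001]
```

View pics/zt.png

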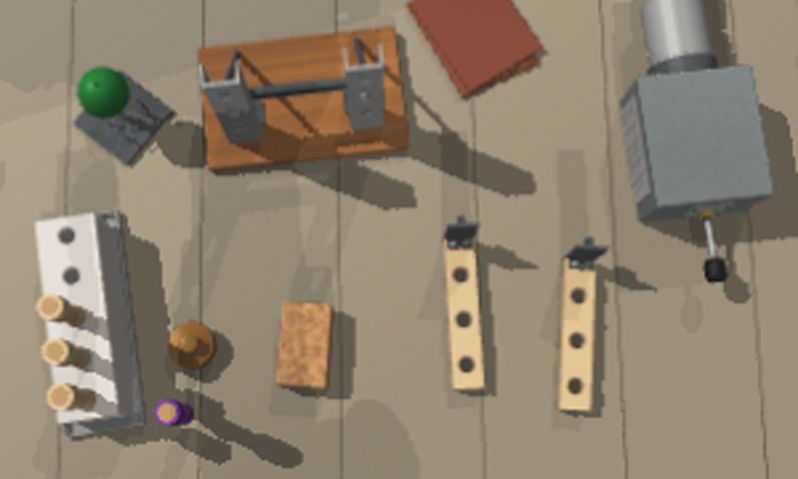

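View pics/zs.png

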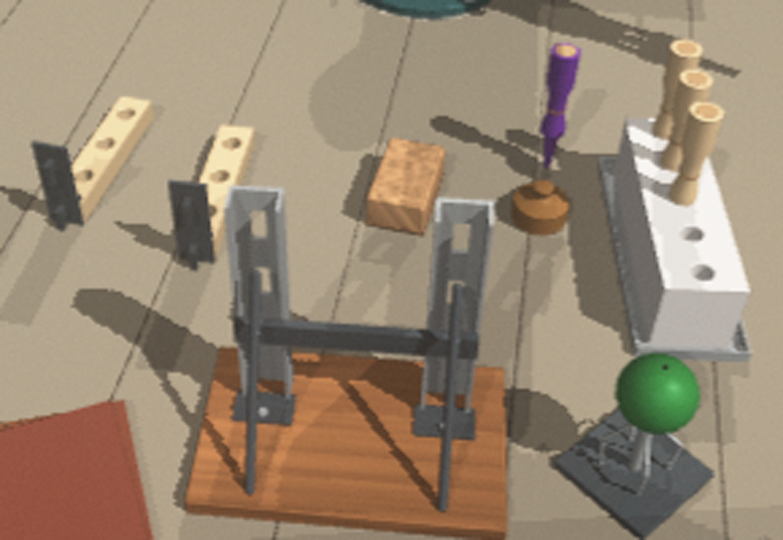

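Run:
```python
from h import *
p,D,c=load("top","top0")
f=lambda L:[(180+u/2.66,100+v/2.66) for u,v in L]
for L in ([(460,274),(464,320),(467,365)],[(578,296),(577,341),(575,387)]):
    Q=onplane(c,f(L),.024); print(np.round(Q,4)); d=Q[0]-Q[2]; print(np.degrees(np.arctan2(d[1],d[0])),np.linalg.norm(d))
P=cloud(c,D)
# rack points above .15 with near rack
m=(P[...,2]>.15)&(P[...,0]>.55)&(P[...,1]>-.15)&(P[...,1]<.2)
Q=P[m]; print(len(Q), Q[:, :].min(0),Q.max(0))
t=Q[Q[:,2]>.225]; print(np.round(t[np.argsort(t[:,1])],3)[:40])
```

```text
[[ 0.5255 -0.1467  0.024 ]
 [ 0.47   -0.1499  0.024 ]
 [ 0.4164 -0.1519  0.024 ]]
2.7177423059826165 0.10925345743959018
[[ 0.4965 -0.2876  0.024 ]
 [ 0.4426 -0.2839  0.024 ]
 [ 0.3881 -0.2791  0.024 ]]
-4.486980150898809 0.10870843899102288
370 [ 0.69498785 -0.05658926  0.15021168] [0.75119402 0.13437716 0.23990934]
[[ 0.717 -0.056  0.225]
 [ 0.716 -0.056  0.234]
 [ 0.738 -0.054  0.238]
 [ 0.737 -0.054  0.233]
 [ 0.733 -0.054  0.236]
 [ 0.731 -0.054  0.234]
 [ 0.728 -0.054  0.233]
 [ 0.725 -0.054  0.235]
 [ 0.722 -0.054  0.235]
 [ 0.718 -0.054  0.236]
 [ 0.716 -0.054  0.234]
 [ 0.714 -0.054  0.232]
 [ 0.739 -0.051  0.235]
 [ 0.739 -0.051  0.229]
 [ 0.716 -0.051  0.235]
 [ 0.715 -0.051  0.231]
 [ 0.715 -0.048  0.239]
 [ 0.714 -0.048  0.232]
 [ 0.716 -0.045  0.235]
 [ 0.716 -0.045  0.228]
 [ 0.714 -0.045  0.225]
 [ 0.717 -0.043  0.233]
 [ 0.714 -0.043  0.233]
 [ 0.716 -0.04   0.236]
 [ 0.714 -0.04   0.233]
 [ 0.713 -0.04   0.228]
 [ 0.716 -0.037  0.235]
 [ 0.713 -0.037  0.236]
 [ 0.713 -0.037  0.228]
 [ 0.713 -0.034  0.235]
 [ 0.713 -0.034  0.227]
 [ 0.716 -0.032  0.236]
 [ 0.714 -0.032  0.233]
 [ 0.714 -0.031  0.226]
 [ 0.715 -0.029  0.238]
 [ 0.714 -0.029  0.234]
 [ 0.713 -0.029  0.228]
 [ 0.714 -0.026  0.233]
 [ 0.712 -0.026  0.231]
 [ 0.714 -0.023  0.235]]
```

```bash
cat > go.py <<'E'
# usage: python3 go.py x y z yaw  -> row (tx ty tz spin)
import sys
from h import *
def row(t,yaw,o=None):
    o=o or robot.get_obs(); R=Rm(o["ee_rot"]); d=R.T@(np.array(t)-o["tool_pos"])*100
    s=-(yaw-o["ee_rot"][2]); s=(s+np.pi)%(2*np.pi)-np.pi
    return np.round([*d,s],3)
if __name__=="__main__":
    a=list(map(float,sys.argv[1:])); o=robot.get_obs()
    print("t",round(o["time"],2),"at",o["tool_pos"].round(4),o["ee_rot"].round(4),"w",round(o["width"],4),"F",o["wrist_force"].round(1))
    for i in range(0,len(a),4): print(row(a[i:i+3],a[i+3],o))
E
python3 go.py 0.21 .508 .32 1.684  .61 .04 .32 1.684
```

```text
t 0.15 at [0.2098 0.5079 0.1732] [-3.1414e+00  1.7000e-03  1.1790e+00] w 0.0937 F [ 0.4 -0.  -0.7]
[-8.0000e-03  1.3000e-02 -1.4682e+01 -5.0500e-01]
[-27.99   54.852 -14.644  -0.505]
```

```bash
python3 -m inch '0 0 -14.7 -0.5 0;0 0 -14.7 -0.5 0;0 0 -14.7 -0.5 0;0 0 -14.7 -0.5 0;-28 54.8 -14.7 -0.5 0;-28 54.8 -14.7 -0.5 0;-28 54.8 -14.7 -0.5 0;-28 54.8 -14.7 -0.5 0;-28 54.8 -14.7 -0.5 0;-28 54.8 -14.7 -0.5 0;-28 54.8 -14.7 -0.5 0;-28 54.8 -14.7 -0.5 0;-28 54.8 -14.7 -0.5 0;-28 54.8 -14.7 -0.5 0;-28 54.8 -14.7 -0.5 0;-28 54.8 -14.7 -0.5 0;-28 54.8 -14.7 -0.5 0;-28 54.8 -14.7 -0.5 0;-28 54.8 -14.7 -0.5 0;-28 54.8 -14.7 -0.5 0'
python3 - <<'E'
from h import *
snap("wrist","w1")
E
python3 go.py .61 .04 .32 1.684
```

```text
time: 1.82
tool_pos: [0.6122, 0.0347, 0.3168]
ee_rot: [-3.136, 0.003, 1.672]
wrist_force: [0.6, -0.4, -0.2]
width: 0.094
t 1.87 at [0.6106 0.0373 0.3177] [-3.1362e+00  1.0000e-03  1.6744e+00] w 0.094 F [ 0.1  0.7 -0.5]
[ 0.274 -0.037 -0.235 -0.01 ]
```

View pics/w1.png

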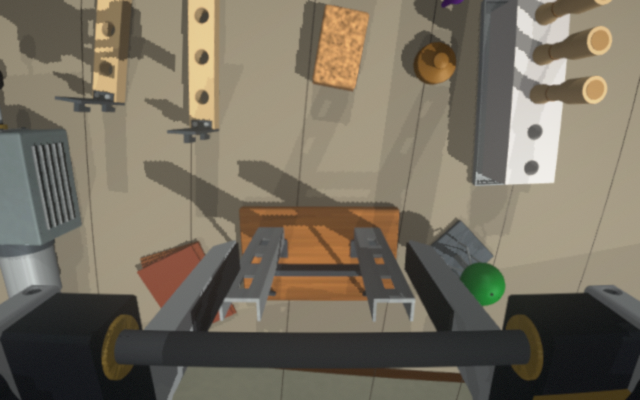

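Run:
```python
from h import *
p,D,c=snap("wrist","w2")
o=robot.get_obs();print(o["tool_pos"],o["ee_rot"],o["qvel"].round(4))
cv2.imwrite("pics/zw2.png",cv2.resize(p[195:325,215:425],None,fx=3.8,fy=3.8,interpolation=cv2.INTER_CUBIC))
cv2.imwrite("pics/zw2b.png",cv2.resize(p[0:150,40:240],None,fx=4,fy=4,interpolation=cv2.INTER_CUBIC))
P=cloud(c,D)
m=(P[...,2]>.03)&(P[...,2]<.23)&(P[...,0]>.6)&(P[...,0]<.76)&(P[...,1]>-.1)&(P[...,1]<.16)
for lo,hi in((-.07,-.005),(.08,.14)):
    q=P[m&(P[...,1]>lo)&(P[...,1]<hi)]; A=np.c_[q[:,1:],np.ones(len(q))]; w=np.ones(len(q),bool)
    for _ in range(10):
        s=np.linalg.lstsq(A[w],q[w,0],rcond=None)[0]; r=q[:,0]-A@s; w=np.abs(r)<.003
    print(s,w.sum(),len(q),r[w].std(), "x at mid,z=.14:",s@[(lo+hi)/2,.14,1])
    print(q[w].min(0),q[w].max(0))
```

```text
[0.60975978 0.03903451 0.31880343] [-3.13745680e+00  5.82278059e-04  1.67680910e+00] [ 0.0419 -0.0433  0.0074  0.0064  0.0073  0.0012]
[-0.09683948  0.00336775  0.70928608] 1773 2394 0.0006281232767870617 x at mid,z=.14: 0.7133890409692292
[ 0.71057738 -0.05704218  0.03020068] [ 0.71701328 -0.01661593  0.22996404]
[-0.09598525  0.00281595  0.70900711] 2045 2611 0.0005327849361838716 x at mid,z=.14: 0.6988429655122027
[0.69593222 0.09108764 0.0300056 ] [0.70352669 0.13193048 0.22992513]
```

View pics/zw2.png

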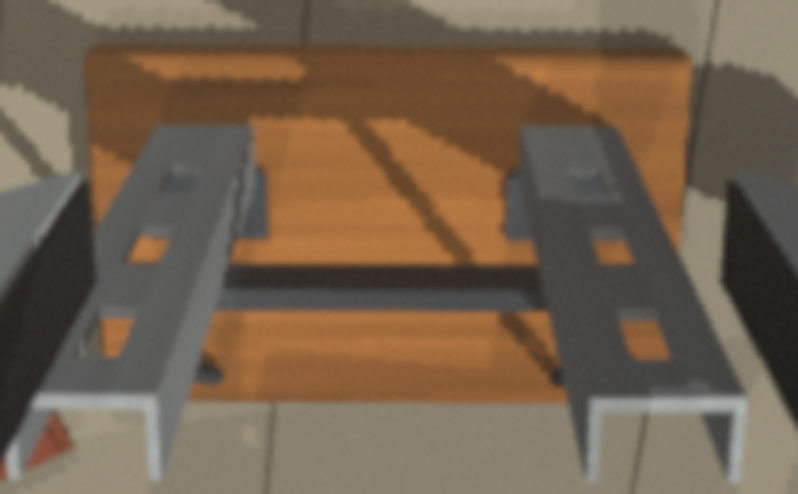

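View pics/zw2b.png

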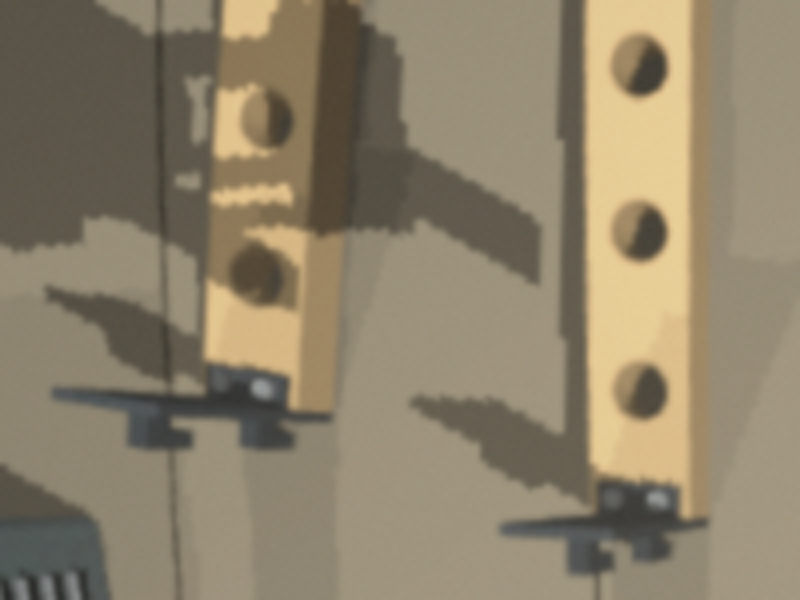

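Run:
```python
from h import *
p,D,c=load("wrist","w2")
f=lambda L:[(40+u/4,v/4) for u,v in L]
for n,L in dict(L=[(640,391),(640,231),(639,66)],R=[(257,274),(267,120)]).items():
    Q=onplane(c,f(L),.024); d=Q[0]-Q[-1]; a=np.arctan2(d[1],d[0]); print(n,Q.round(4).tolist(),a,np.linalg.norm(d))
    u=np.array([np.cos(a),np.sin(a)]); org=np.mean([Q[i][:2]+u*(.048+.054*i) for i in range(len(Q))],0); print(" org",org,"grip",org-.075*u)
# predicted slots
yaw=.0961
for yc in(-.0372,.1121):
  for z in(.14,.2):
    q=proj(c,[[.7092-.0964*yc,yc,z]])[0]; print(yc,z,(q-[215,195])*3.8)
P=cloud(c,D); print("plate tops", [P[int(v/4),int(40+u/4)].round(3) for u,v in((70,394),(320,414),(520,527),(690,521))])
```

```text
L [[0.5282, -0.147, 0.024], [0.4741, -0.1486, 0.024], [0.4204, -0.1508, 0.024]] 0.034906634159742614 0.10789632168254258
 org [ 0.57617439 -0.14524021] grip [ 0.50122008 -0.14785768]
R [[0.4987, -0.2881, 0.024], [0.4464, -0.2834, 0.024]] -0.08949863724540742 0.052482386529113086
 org [ 0.54725263 -0.2924695 ] grip [ 0.47255281 -0.28576606]
-0.0372 0.14 [148.49997141 239.1384304 ]
-0.0372 0.2 [107.7764162  325.26785206]
0.1121 0.14 [612.17390314 242.15548694]
0.1121 0.2 [644.19180346 328.89804702]
plate tops [array([ 0.543, -0.304,  0.102]), array([ 0.546, -0.276,  0.007]), array([ 0.572, -0.156,  0.103]), array([ 0.572, -0.128,  0.025])]
```

```bash
python3 go.py .5012 -.1479 .12 1.606 .5012 -.1479 .004 1.606
```

```text
t 1.92 at [0.6098 0.039  0.3188] [-3.1375e+00  6.0000e-04  1.6768e+00] w 0.0944 F [-0.4  0.6 -0.2]
[-17.428 -12.691  19.943   0.071]
[-17.421 -12.643  31.543   0.071]
```

```bash
python3 -m inch '-17.4 -12.7 15 0.07 0.2;-17.4 -12.7 15 0.07 0.2;-17.4 -12.7 15 0.07 0.2;-17.4 -12.7 15 0.07 0.2;-17.4 -12.7 15 0.07 0.2;-17.4 -12.7 20 0.07 0.2;-17.4 -12.7 20 0.07 0.2;-17.4 -12.7 25 0.07 0.2;-17.4 -12.7 25 0.07 0.2;-17.4 -12.7 27 0.07 0.2;-17.4 -12.7 27 0.07 0.2;-17.4 -12.7 27 0.07 0.2'
python3 - <<'E'
from h import *
p,D,c=snap("wrist","w3")
snap("top","t3")
E
python3 go.py .5012 -.1479 .004 1.606
```

```text
time: 2.92
tool_pos: [0.5, -0.1461, 0.0492]
ee_rot: [-3.136, -0.0, 1.608]
wrist_force: [-0.5, 0.9, 0.2]
width: 0.0753
t 3.02 at [ 0.5021 -0.1472  0.0516] [-3.1408e+00  2.2000e-03  1.6083e+00] w 0.0753 F [ 0.5 -0.1  0.3]
[-5.300e-02 -8.800e-02  4.762e+00  2.000e-03]
```

View pics/w3.png

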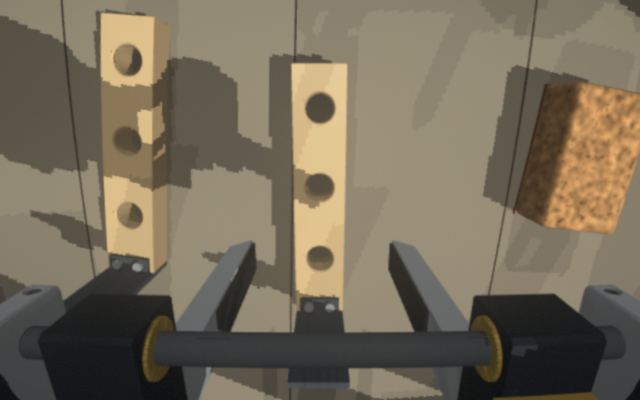

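```bash
cat > br.py <<'E'
from h import *
def bracket(c,L,idx=(0,1,2)):
    Q=onplane(c,L,.024); d=Q[0]-Q[-1]; a=np.arctan2(d[1],d[0])
    u=np.array([np.cos(a),np.sin(a)]); org=np.mean([Q[i][:2]+u*(.048+.054*k) for i,k in enumerate(idx)],0)
    print(Q.round(4).tolist(),"yaw",a.round(4),"len",np.linalg.norm(d).round(4),"org",org.round(4),"grip",(org-.075*u).round(4))
E
python3 - <<'E'
from br import *
p,D,c=load("wrist","w3"); bracket(c,[(320,258),(319.5,186),(320,108)])
bracket(c,[(130,216),(128,140),(127,60)])
E
```

```text
[[0.5275, -0.1473, 0.024], [0.4729, -0.1495, 0.024], [0.4199, -0.151, 0.024]] yaw 0.0347 len 0.1077 org [ 0.5754 -0.1458] grip [ 0.5004 -0.1484]
[[0.5001, -0.2883, 0.024], [0.4447, -0.2838, 0.024], [0.392, -0.2799, 0.024]] yaw -0.0771 len 0.1084 org [ 0.5473 -0.2919] grip [ 0.4725 -0.2861]
```

```bash
python3 -m inch '-0.1 -0.1 2.4 0 0.2;-0.1 -0.1 4 0 0.2;-0.1 -0.1 4.7 0 0.2;-0.1 -0.1 4.7 0 0.2;-0.1 -0.1 4.7 0 0.2;-0.1 -0.1 4.7 0 1;-0.1 -0.1 4.7 0 1;-0.1 -0.1 4.7 0 1;-0.1 -0.1 4.7 0 1;-0.1 -0.1 4.7 0 1;-0.1 -0.1 4.7 0 1;-0.1 -0.1 4.7 0 1;-0.1 -0.1 4.7 0 1'
python3 go.py .5012 -.1479 .25 1.606
```

```text
time: 4.1
tool_pos: [0.501, -0.1484, 0.0046]
ee_rot: [-3.141, 0.002, 1.608]
wrist_force: [0.4, -0.1, -0.5]
width: 0.0252
t 4.1 at [ 0.501  -0.1484  0.0046] [-3.1407e+00  2.1000e-03  1.6082e+00] w 0.0252 F [ 0.4 -0.1 -0.5]
[-6.0000e-03 -3.0000e-03 -2.4543e+01  2.0000e-03]
```

```bash
python3 -m inch '0 0 0 0 1;0 0 0 0 1'
python3 - <<'E'
from h import *
p,D,c=snap("wrist","w4")
E
```

```text
time: 4.27
tool_pos: [0.501, -0.1484, 0.0045]
ee_rot: [-3.141, 0.002, 1.608]
wrist_force: [0.3, 0.1, 0.3]
width: 0.0118
```

View pics/w4.png

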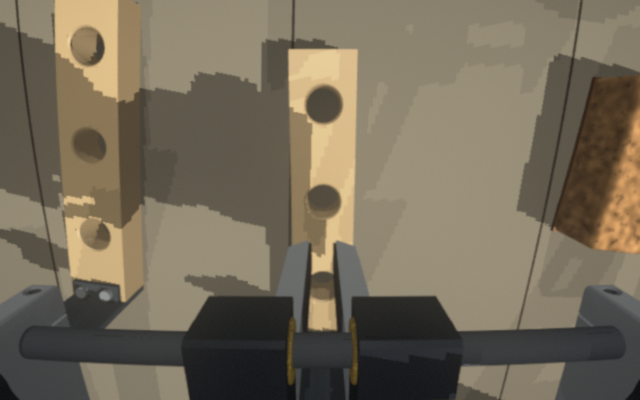

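Run:
```python
from h import *
p,D,c=load("wrist","w4"); P=cloud(c,D)
for px in((325,80),(325,150),(300,255),(345,255),(310,240),(323,260),(300,270),(230,120),(325,240)): print(px,P[px[1],px[0]].round(4),D[px[1],px[0]])
p,D,c=snap("scene","s4"); cv2.imwrite("pics/zs4.png",cv2.resize(p[60:280,180:440],None,fx=2.7,fy=2.7,interpolation=cv2.INTER_CUBIC))
o=robot.get_obs(); print(o["width"],o["wrist_force"])
```

```text
(325, 80) [ 0.4071 -0.1508  0.024 ] 0.18026999
(325, 150) [ 0.4441 -0.1494  0.0247] 0.18951121
(300, 255) [ 0.4928 -0.1602  0.058 ] 0.1703763
(345, 255) [ 0.4914 -0.138   0.0592] 0.16894114
(310, 240) [ 0.497  -0.1563  0.0256] 0.20274875
(323, 260) [ 0.5094 -0.1481  0.0259] 0.20582971
(300, 270) [ 0.4928 -0.1591  0.0749] 0.1540826
(230, 120) [ 4.302e-01 -2.083e-01 -1.000e-04] 0.2092196
(325, 240) [ 0.4971 -0.1474  0.0246] 0.20370735
0.004071501774374018 [-0.61192882  0.40227469 -1.04915923]
```

View pics/zs4.png

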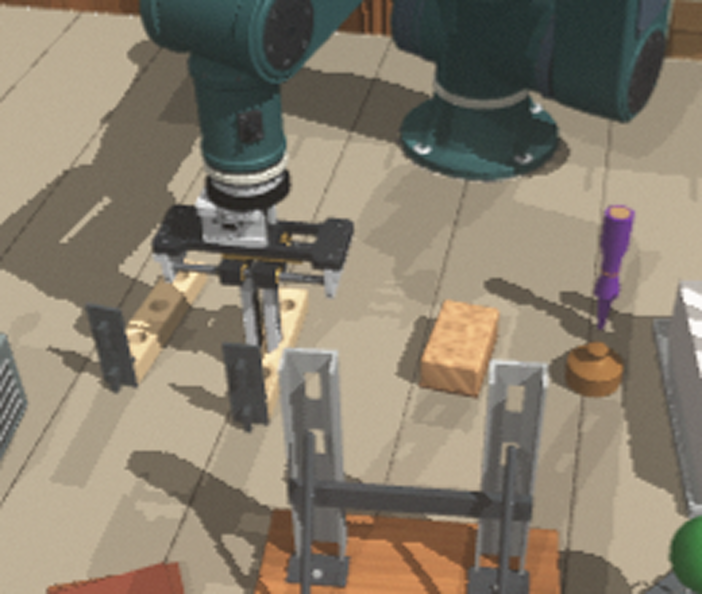

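Run:
```python
from h import *
print(robot.grip_point_offset, [a for a in dir(robot) if a[0]!='_'])
p,D,c=load("wrist","w4"); P=cloud(c,D)
z=np.load("pics/w4_pose.npz"); print(z["tp"],z["er"]); R=Rm(z["er"])
for dz in(0,.02,.04,.06):
  print(dz,[proj(c,z["tp"]+R@np.array([x,y,-dz]))[0].round(0).tolist() for x in(-.018,-.006,.006,.018) for y in (-.008,.008)])
cv2.imwrite("pics/zw4.png",cv2.resize(p[220:400,220:440],None,fx=3.6,fy=3.3,interpolation=cv2.INTER_CUBIC))
cv2.imwrite("pics/zs4b.png",cv2.resize(cv2.imread("pics/s4.png")[130:230,230:330],None,fx=6,fy=6,interpolation=cv2.INTER_CUBIC))
```

```text
0.0188 ['IKError', 'camera_info', 'close_job', 'get_obs', 'grip_point_offset', 'snapshot']
[ 0.50100058 -0.14837087  0.00453249] [-3.14059309e+00  2.06324951e-03  1.60816744e+00]
0 [[295.0, 223.0], [296.0, 246.0], [314.0, 223.0], [314.0, 246.0], [332.0, 223.0], [332.0, 246.0], [351.0, 223.0], [350.0, 246.0]]
0.02 [[293.0, 233.0], [293.0, 258.0], [313.0, 233.0], [313.0, 258.0], [333.0, 233.0], [333.0, 258.0], [354.0, 233.0], [353.0, 258.0]]
0.04 [[290.0, 246.0], [291.0, 273.0], [312.0, 246.0], [312.0, 273.0], [335.0, 246.0], [334.0, 273.0], [357.0, 246.0], [356.0, 273.0]]
0.06 [[286.0, 262.0], [287.0, 292.0], [311.0, 262.0], [311.0, 292.0], [336.0, 262.0], [336.0, 292.0], [361.0, 262.0], [360.0, 291.0]]
```

View pics/zw4.png

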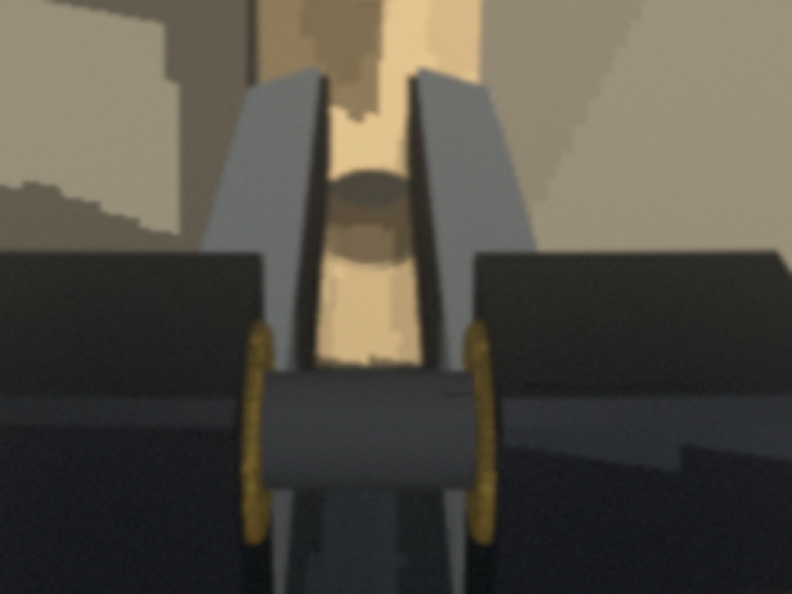

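View pics/zs4b.png

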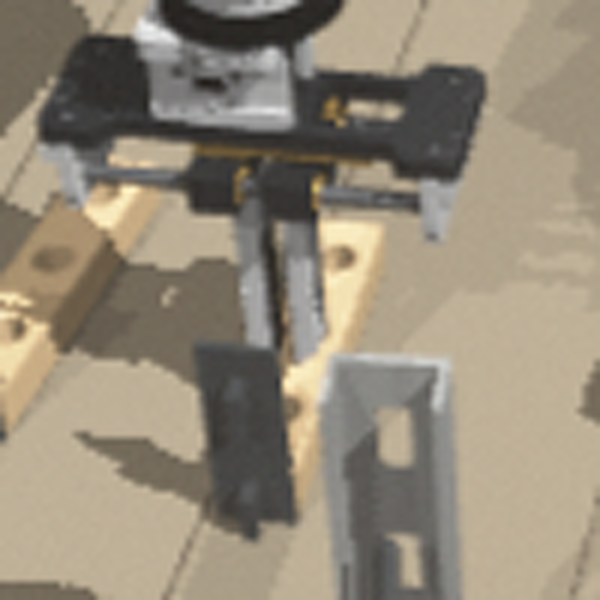

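Run:
```python
from h import *
p,D,c=load("scene","s4"); P=cloud(c,D)
for v in range(180,196,1): print(v,[P[v,u].round(3).tolist() for u in (273,281,283)])
```

```text
180 [[0.511, -0.154, 0.072], [0.512, -0.132, 0.076], [0.496, -0.132, 0.062]]
181 [[0.512, -0.155, 0.069], [0.511, -0.133, 0.072], [0.499, -0.131, 0.061]]
182 [[0.511, -0.155, 0.065], [0.512, -0.133, 0.069], [0.501, -0.131, 0.06]]
183 [[0.51, -0.156, 0.06], [0.511, -0.133, 0.065], [0.498, -0.132, 0.053]]
184 [[0.51, -0.156, 0.056], [0.512, -0.133, 0.062], [0.5, -0.132, 0.052]]
185 [[0.51, -0.157, 0.053], [0.513, -0.133, 0.059], [0.5, -0.132, 0.048]]
186 [[0.512, -0.156, 0.051], [0.51, -0.134, 0.053], [0.502, -0.132, 0.046]]
187 [[0.512, -0.157, 0.047], [0.509, -0.135, 0.048], [0.481, -0.139, 0.024]]
188 [[0.573, -0.133, 0.1], [0.511, -0.135, 0.046], [0.486, -0.138, 0.025]]
189 [[0.573, -0.134, 0.097], [0.511, -0.135, 0.043], [0.491, -0.136, 0.025]]
190 [[0.574, -0.134, 0.095], [0.495, -0.141, 0.025], [0.493, -0.136, 0.024]]
191 [[0.574, -0.134, 0.091], [0.499, -0.14, 0.025], [0.498, -0.134, 0.024]]
192 [[0.575, -0.134, 0.089], [0.503, -0.139, 0.025], [0.5, -0.134, 0.023]]
193 [[0.576, -0.134, 0.086], [0.505, -0.138, 0.023], [0.73, -0.054, 0.237]]
194 [[0.576, -0.134, 0.083], [0.509, -0.137, 0.023], [0.731, -0.054, 0.235]]
195 [[0.575, -0.135, 0.079], [0.516, -0.135, 0.026], [0.734, -0.053, 0.235]]
```

```bash
python3 - <<'E'
from h import *
p,D,c=load("scene","s4"); P=cloud(c,D)
for u in (273,): print([(v,P[v,u].round(3).tolist()) for v in range(146,170,2)])
for px in((240,160),(250,163),(303,168),(243,150),(280,154)): print(px,P[px[1],px[0]].round(3))
E
python3 -m inch '0 0 0 0 0.2;0 0 0 0 0.2;0 0 0 0 0.2;0 0 0 0 0.2;0 0 0 0 0.2;0 0 0 0 0.2;0 0 0 0 0.2;0 0 0 0 0.2;0 0 0 0 0.2'
```

```text
[(146, [0.519, -0.141, 0.188]), (148, [0.524, -0.14, 0.186]), (150, [0.523, -0.141, 0.179]), (152, [0.524, -0.141, 0.174]), (154, [0.526, -0.141, 0.169]), (156, [0.496, -0.153, 0.139]), (158, [0.498, -0.152, 0.134]), (160, [0.534, -0.14, 0.157]), (162, [0.534, -0.14, 0.15]), (164, [0.535, -0.14, 0.145]), (166, [0.502, -0.153, 0.111]), (168, [0.505, -0.153, 0.107])]
(240, 160) [ 0.538 -0.225  0.147]
(250, 163) [ 0.395 -0.265  0.023]
(303, 168) [ 0.528 -0.066  0.138]
(243, 150) [ 0.534 -0.214  0.177]
(280, 154) [ 0.524 -0.124  0.17 ]
time: 5.12
tool_pos: [0.501, -0.1484, 0.0045]
ee_rot: [-3.141, 0.002, 1.608]
wrist_force: [-0.1, -0.2, -0.7]
width: 0.0603
```

```bash
python3 -m inch '0 0 0 0 0.2;0 0 0 0 0.2;0 0 0 0 0.2;0 0 1 0 0.2;0 0 2 0 0.2;0 0 2.5 0 0.2;0 0 2.5 0 0.2;0 0 2.5 0 0.2'
python3 - <<'E'
from h import *
p,D,c=snap("scene","s5"); cv2.imwrite("pics/zs5.png",cv2.resize(p[100:240,220:340],None,fx=5,fy=4.2,interpolation=cv2.INTER_CUBIC))
p,D,c=snap("wrist","w5");
E
```

```text
time: 5.78
tool_pos: [0.5002, -0.1481, -0.0216]
ee_rot: [-3.139, 0.001, 1.608]
wrist_force: [-0.3, 0.0, -1.1]
width: 0.0752
```

View pics/zs5.png

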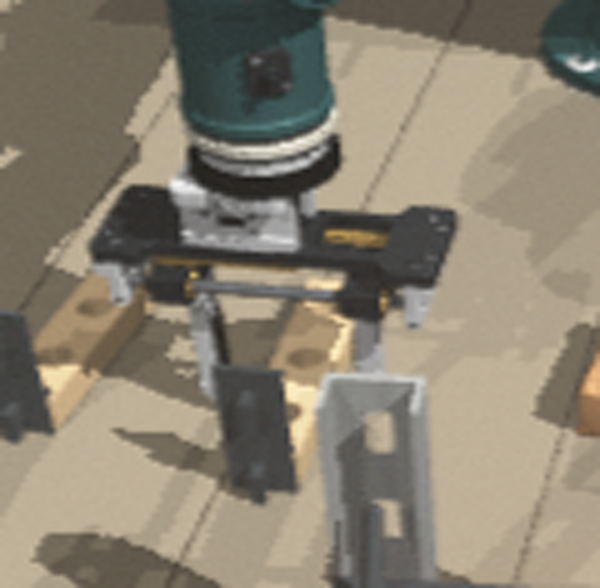

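View pics/w5.png

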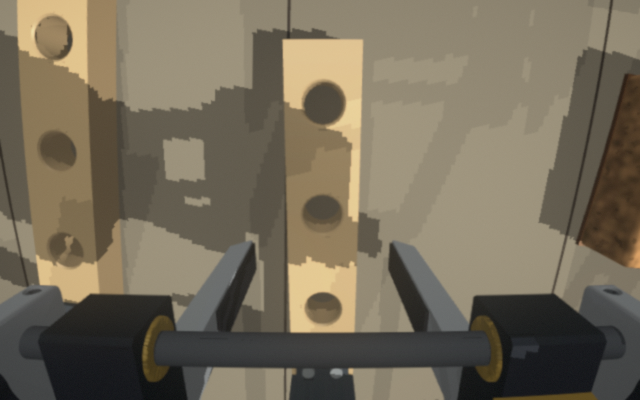

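```bash
python3 -m inch '0 0 0.5 0 0.2;0 0 0.9 0 0.2;0 0 0.9 0 0.2;0 0 0.9 0 0.2;0 0 0.9 0 1;0 0 0.9 0 1;0 0 0.9 0 1;0 0 0.9 0 1;0 0 0.9 0 1;0 0 0.9 0 1;0 0 0.9 0 1;0 0 0.9 0 1;0 0 0.9 0 1;0 0 0.9 0 1;0 0 0.9 0 1'
```

```text
time: 7.13
tool_pos: [0.5011, -0.1485, -0.0294]
ee_rot: [-3.141, 0.002, 1.608]
wrist_force: [-0.1, 0.7, 1.7]
width: 0.0355
```

```bash
python3 go.py .5011 -.1485 .15 1.608 .5846 .1012 .16 1.6667
```

```text
t 7.13 at [ 0.5011 -0.1485 -0.0294] [-3.1407e+00  2.0000e-03  1.6082e+00] w 0.0355 F [-0.1  0.7  1.7]
[-4.100e-02 -1.700e-02 -1.794e+01  0.000e+00]
[ 24.597   9.26  -18.998  -0.058]
```

```bash
python3 -m inch '0 0 -2 0 1;0 0 -4 0 1;0 0 -8 0 1;0 0 -12 0 1;0 0 -16 0 1;0 0 -19 0 1;3 1 -19 -0.03 1;6 2 -19 -0.06 1;9 3 -19 -0.06 1;12 4 -19 -0.06 1;15 5.5 -19 -0.06 1;18 6.5 -19 -0.06 1;21 7.5 -19 -0.06 1;23 8.5 -19 -0.06 1;24.6 9.2 -19 -0.06 1;24.6 9.2 -19 -0.06 1;24.6 9.2 -19 -0.06 1;24.6 9.2 -19 -0.06 1'
python3 - <<'E'
from h import *
p,D,c=snap("wrist","w6");
p,D,c=snap("scene","s6");cv2.imwrite("pics/zs6.png",cv2.resize(p[100:300,240:440],None,fx=3,fy=3,interpolation=cv2.INTER_CUBIC))
E
python3 go.py .5846 .1012 .0986 1.6667
```

```text
time: 8.63
tool_pos: [0.5834, 0.1005, 0.1591]
ee_rot: [-3.139, 0.003, 1.668]
wrist_force: [-0.1, 0.1, -1.7]
width: 0.0361
t 8.73 at [0.5836 0.1001 0.1598] [-3.1399e+00  2.4000e-03  1.6668e+00] w 0.0359 F [ 0.1  0.  -3.2]
[0.119 0.117 6.116 0.   ]
```

View pics/zs6.png

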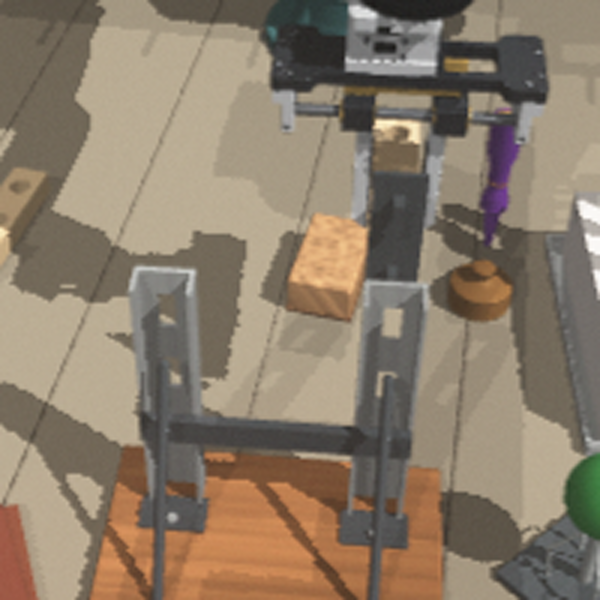

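View pics/w6.png

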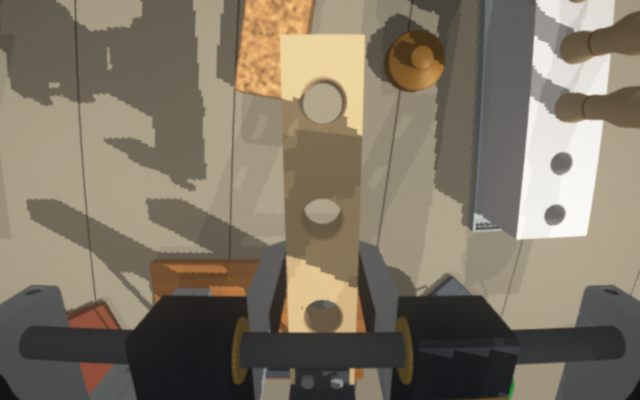

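Run:
```python
from h import *
p,D,c=load("wrist","w6"); z=np.load("pics/w6_pose.npz"); Q=onplane(c,[(323,314),(323,214),(322,102)],z["tp"][2]+.0534)
R=Rm(z["er"]); print((Q-z["tp"])@R)
P=cloud(c,D); print(P[150,325],P[280,325])
p,D,c=load("scene","s6"); P=cloud(c,D) 
# plate rear face pts
q=P[165:190,366:378].reshape(-1,3); print(np.nanmedian(q,0)); print(P[158:194:4,374].round(3))
```

```text
[[-0.00027755  0.02487283 -0.05347206]
 [-0.00024086 -0.02994231 -0.05331263]
 [-0.00064245 -0.08162404 -0.05316112]]
[0.52322197 0.09547702 0.21382187] [0.58869703 0.10192045 0.21219328]
[0.65786377 0.108852   0.2444388 ]
[[0.654 0.11  0.287]
 [0.656 0.11  0.279]
 [0.661 0.111 0.273]
 [0.669 0.112 0.27 ]
 [0.66  0.113 0.253]
 [0.658 0.114 0.241]
 [0.655 0.114 0.228]
 [0.656 0.115 0.218]
 [0.656 0.116 0.208]]
```

```bash
python3 -m inch '0.1 0.1 3 0 1;0.1 0.1 5 0 1;0.1 0.1 6.1 0 1;0.1 0.1 6.1 0 1;0.1 0.1 6.1 0 1;0.1 0.1 6.1 0 1'
python3 - <<'E'
from h import *
p,D,c=snap("scene","s7");cv2.imwrite("pics/zs7.png",cv2.resize(p[140:260,300:420],None,fx=5,fy=5,interpolation=cv2.INTER_CUBIC))
E
python3 go.py .6244 .1040 .0986 1.6669
```

```text
time: 9.23
tool_pos: [0.5854, 0.1007, 0.1005]
ee_rot: [3.141, 0.003, 1.666]
wrist_force: [0.4, -0.2, -2.2]
width: 0.0359
t 9.28 at [0.5857 0.1008 0.1009] [3.1398e+00 2.5000e-03 1.6664e+00] w 0.0361 F [ 0.5  0.4 -2.9]
[-0.052  3.884  0.232 -0.   ]
```

View pics/zs7.png

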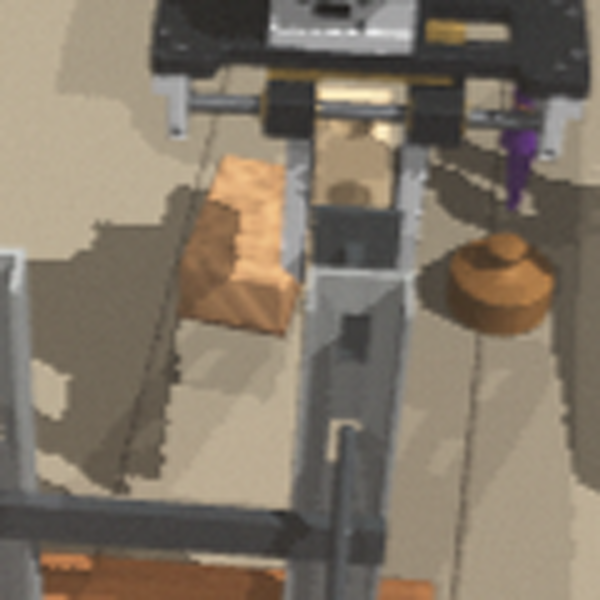

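```bash
python3 -m inch '0 1 0.1 0 1;0 2 0.2 0 1;0 2.4 0.2 0 1;0 2.6 0.2 0 1;0 2.8 0.2 0 1;0 3.0 0.2 0 1;0 3.2 0.2 0 1;0 3.2 0.2 0 1'
python3 - <<'E'
from h import *
p,D,c=snap("scene","s8");cv2.imwrite("pics/zs8.png",cv2.resize(p[140:260,300:420],None,fx=5,fy=5,interpolation=cv2.INTER_CUBIC))
E
python3 go.py .6244 .1040 .0986 1.6669
```

```text
time: 9.95
tool_pos: [0.6177, 0.1039, 0.099]
ee_rot: [3.14, 0.003, 1.666]
wrist_force: [0.1, -1.0, -2.5]
width: 0.0354
t 10.0 at [0.6175 0.1039 0.0989] [3.1400e+00 2.5000e-03 1.6664e+00] w 0.0356 F [-0.3  0.4 -2.1]
[-0.056  0.691  0.033 -0.   ]
```

View pics/zs8.png

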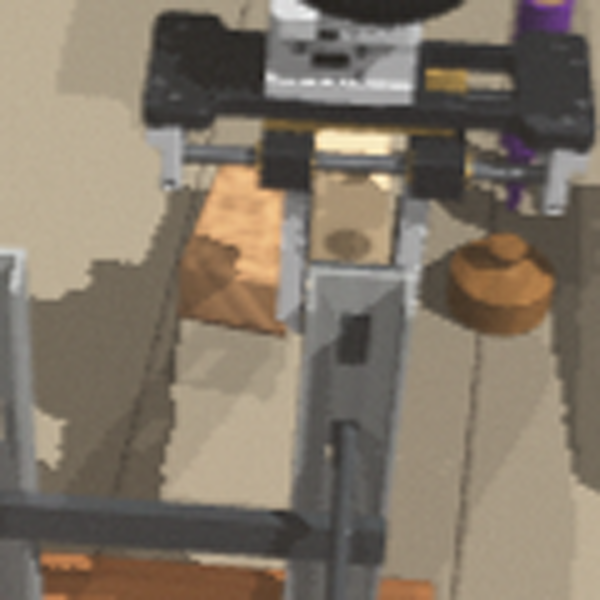

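```bash
python3 -m inch '0 0.2 0 0 1;0 0.4 0 0 1;0 0.6 0 0 1;0 0.6 0 0 1'; python3 -m inch '0 0.1 0 0 1;0 0.2 0 0 1;0 0.3 0 0 1;0 0.3 0 0 1'
```

```text
time: 10.33
tool_pos: [0.6238, 0.1045, 0.0989]
ee_rot: [3.14, 0.003, 1.666]
wrist_force: [-1.1, 0.4, -2.3]
width: 0.036
time: 10.67
tool_pos: [0.6244, 0.1045, 0.0989]
ee_rot: [-3.138, 0.003, 1.667]
wrist_force: [-7.0, -0.7, 0.4]
width: 0.0357
```

```bash
python3 -m inch '0 0.1 0 0 1;0 0.1 0.4 0 1;0 0.1 0.8 0 1;0 0.1 1.1 0 1;0 0.1 1.3 0 1;0 0.1 1.3 0 1'; python3 -m inch '0 0.1 0.1 0 1;0 0.1 0.2 0 1;0 0.1 0.3 0 1;0 0.1 0.4 0 1;0 0.1 0.4 0 1'
```

```text
time: 11.17
tool_pos: [0.6243, 0.1045, 0.0854]
ee_rot: [-3.136, 0.003, 1.667]
wrist_force: [-4.7, 0.6, -2.5]
width: 0.036
time: 11.58
tool_pos: [0.6244, 0.1046, 0.0825]
ee_rot: [-3.134, 0.003, 1.667]
wrist_force: [-8.4, 0.3, 3.3]
width: 0.0357
```

```bash
python3 -m inch '0 0 0.1 0 1;0 0 0.2 0 1;0 0 0.2 0 1'
python3 - <<'E'
from h import *
p,D,c=snap("scene","s9");cv2.imwrite("pics/zs9.png",cv2.resize(p[140:260,300:420],None,fx=5,fy=5,interpolation=cv2.INTER_CUBIC))
p,D,c=snap("wrist","w9")
E
```

```text
time: 11.83
tool_pos: [0.6244, 0.1046, 0.0818]
ee_rot: [-3.135, 0.003, 1.667]
wrist_force: [-5.0, -1.0, 3.4]
width: 0.0359
```

View pics/zs9.png

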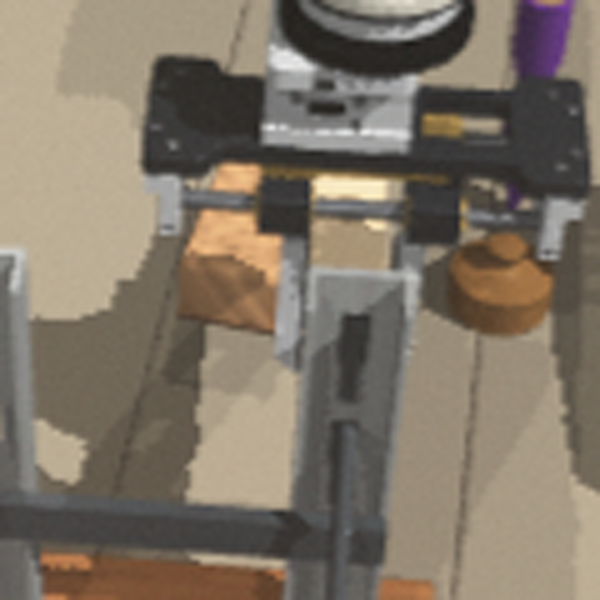

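View pics/w9.png

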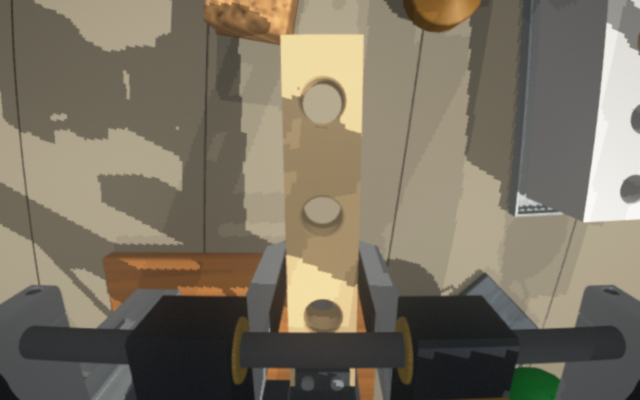

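```bash
python3 -m inch '0 0 0 0 0.3;0 0 0 0 0.3;0 0 0 0 0.3;0 0 0 0 0.3;0 0 0 0 0.3;0 0 -1 0 0.3;0 0 -3 0 0.3;0 0 -6 0 0.3;0 0 -10 0 0.3;0 0 -14 0 0.3;0 0 -18 0 0.3;0 0 -18 0 0.3;0 0 -18 0 0.3'
python3 - <<'E'
from h import *
p,D,c=snap("wrist","w10");p,D,c=snap("scene","s10");p,D,c=snap("top","t10")
cv2.imwrite("pics/zs10.png",cv2.resize(p[90:290,170:450],None,fx=2.8,fy=2.8,interpolation=cv2.INTER_CUBIC))
E
python3 go.py .4725 -.2861 .26 1.4937  .4725 -.2861 .03 1.4937
```

```text
time: 13.02
tool_pos: [0.6272, 0.1054, 0.267]
ee_rot: [3.139, 0.003, 1.667]
wrist_force: [0.1, 0.2, -0.7]
width: 0.0658
t 13.17 at [0.6249 0.1051 0.2598] [-3.1314e+00  2.7000e-03  1.6669e+00] w 0.066 F [ 0.3 -0.1  0.1]
[-37.48  -18.925   0.273   0.173]
[-37.418 -18.691  23.271   0.173]
```

View pics/w10.png

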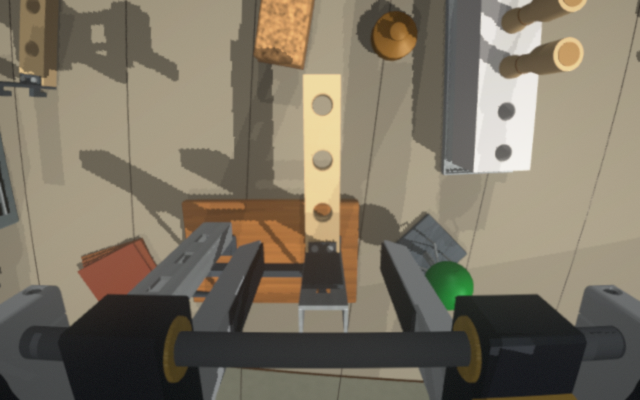

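View pics/zs10.png

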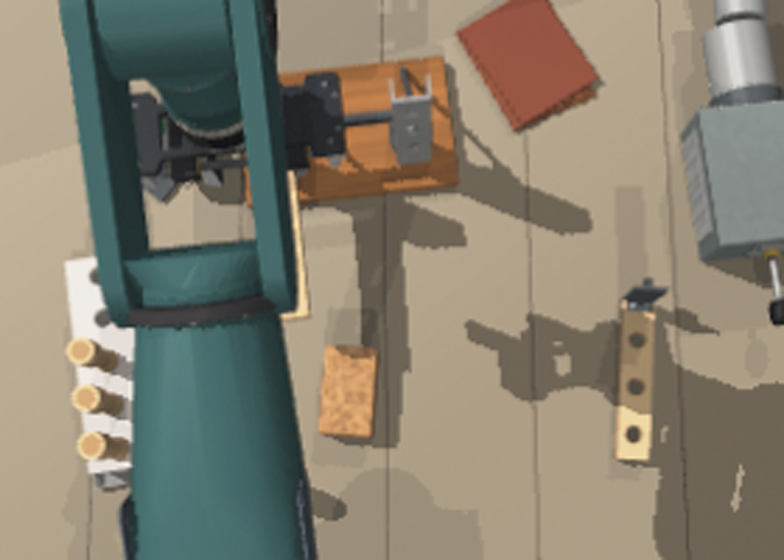

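Run:
```python
from h import *
p,D,c=load("wrist","w10"); P=cloud(c,D)
for px in((322,85),(322,130),(322,185),(322,235),(322,250),(322,290)): print(px,P[px[1],px[0]].round(4))
Q=onplane(c,[(323,211),(322,159),(322,104)],.137); print(Q.round(4)); S=np.array([.6984,.1121]);n=np.array([.9954,.0960])
print([S-n*k for k in(.048,.102,.156)])
```

```text
(322, 85) [0.5251 0.0945 0.1322]
(322, 130) [0.5675 0.0985 0.1318]
(322, 185) [0.622  0.1037 0.1354]
(322, 235) [0.6753 0.1087 0.1367]
(322, 250) [0.6911 0.1102 0.1396]
(322, 290) [0.706  0.1118 0.198 ]
[[0.6488 0.1073 0.137 ]
 [0.5954 0.1012 0.137 ]
 [0.5428 0.0962 0.137 ]]
[array([0.6506208, 0.107492 ]), array([0.5968692, 0.102308 ]), array([0.5431176, 0.097124 ])]
```

```bash
python3 -m inch '-5 -2 0 0.05 0.3;-10 -4 0 0.1 0.3;-15 -7 0 0.17 0.3;-20 -10 2 0.17 0.3;-24 -12 5 0.17 0.3;-28 -14 8 0.17 0.3;-32 -16 11 0.17 0.3;-35 -18 14 0.17 0.3;-37.4 -18.8 17 0.17 0.3;-37.4 -18.8 19.5 0.17 0.3;-37.4 -18.8 20.5 0.17 0.3;-37.4 -18.8 20.5 0.17 0.3;-37.4 -18.8 20.5 0.17 0.3;-37.4 -18.8 20.5 0.17 0.3'
python3 - <<'E'
from h import *
p,D,c=snap("wrist","w11")
E
python3 go.py .4725 -.2861 -.0294 1.4937
```

```text
time: 14.33
tool_pos: [0.4686, -0.2845, 0.0536]
ee_rot: [-3.125, -0.001, 1.495]
wrist_force: [-0.3, -0.1, 0.9]
width: 0.0659
t 14.38 at [ 0.4708 -0.2849  0.0562] [-3.1293e+00  1.8000e-03  1.4961e+00] w 0.0663 F [-0.3 -0.5  0.2]
[-8.70e-02  2.88e-01  8.56e+00  2.00e-03]
```

View pics/w11.png

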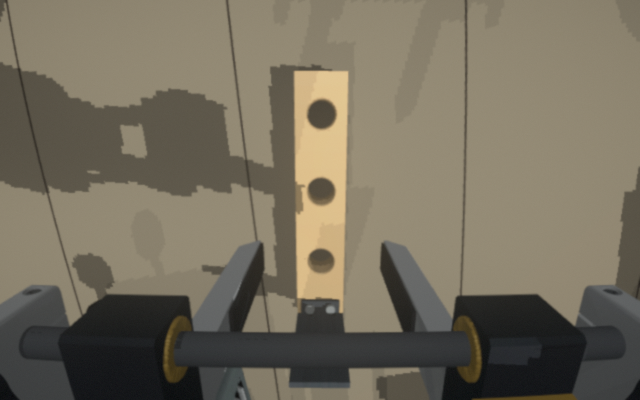

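```bash
python3 - <<'E'
from br import *
p,D,c=load("wrist","w11"); bracket(c,[(321,260.5),(321,191),(321.5,114)])
E
python3 -m inch '0 0.2 3 0 0.3;0 0.2 6 0 0.3;0 0.2 7.5 0 0.3;0 0.2 8.5 0 0.3;0 0.2 8.5 0 0.3;0 0.2 8.5 0 0.3'
python3 -m inch '0 0 0 0 1;0 0 0 0 1;0 0 0 0 1;0 0 0 0 1;0 0 0 0 1;0 0 0 0 1;0 0 0 0 1;0 0 0 0 1;0 0 0 0 1'
```

```text
[[0.4995, -0.2883, 0.024], [0.4458, -0.2841, 0.024], [0.3922, -0.2795, 0.024]] yaw -0.0817 len 0.1076 org [ 0.5475 -0.2923] grip [ 0.4727 -0.2861]
time: 14.88
tool_pos: [0.473, -0.285, -0.0274]
ee_rot: [-3.131, 0.003, 1.497]
wrist_force: [0.9, -0.3, 0.7]
width: 0.0657
time: 15.63
tool_pos: [0.4734, -0.2857, -0.0266]
ee_rot: [-3.132, 0.004, 1.497]
wrist_force: [-0.9, -1.4, 4.4]
width: 0.0356
```

```bash
python3 go.py .5992 -.0481 .165 1.6669 .5992 -.0481 .1014 1.6669
```

```text
t 15.63 at [ 0.4734 -0.2857 -0.0266] [-3.1323  0.004   1.4972] w 0.0356 F [-0.9 -1.4  4.4]
[ 24.544  10.617 -19.353  -0.17 ]
[ 24.569  10.676 -12.994  -0.17 ]
```

```bash
python3 -m inch '0 0 -2 0 1;0 0 -4 0 1;0 0 -8 0 1;0 0 -12 0 1;0 0 -16 0 1;0 0 -19 0 1;3 1 -19 -0.05 1;6 2 -19 -0.1 1;9 3 -19 -0.17 1;12 5 -19 -0.17 1;15 6.5 -19 -0.17 1;18 8 -19 -0.17 1;21 9.5 -19 -0.17 1;24.5 10.6 -18 -0.17 1;24.5 10.6 -16 -0.17 1;24.5 10.6 -13.5 -0.17 1;24.5 10.6 -13 -0.17 1;24.5 10.6 -13 -0.17 1;24.5 10.6 -13 -0.17 1'
python3 - <<'E'
from h import *
p,D,c=snap("wrist","w12");
z=np.load("pics/w12_pose.npz")
P=cloud(c,D)
for v in(60,80,140,150,160,250,260,280): print(v,P[v,322].round(4))
E
python3 go.py .6390 -.0443 .1014 1.6669
```

```text
time: 17.22
tool_pos: [0.5978, -0.0488, 0.1008]
ee_rot: [-3.13, 0.002, 1.667]
wrist_force: [-0.3, -0.5, -2.6]
width: 0.0357
60 [ 0.4994 -0.0588  0.1531]
80 [ 0.5066 -0.0582  0.1416]
140 [ 0.534  -0.0556  0.1517]
150 [ 0.5386 -0.0551  0.1517]
160 [ 0.5431 -0.0547  0.1524]
250 [ 0.5884 -0.0504  0.1512]
260 [ 0.5938 -0.0499  0.1512]
280 [ 0.6045 -0.0489  0.1521]
t 17.27 at [ 0.5987 -0.0492  0.1023] [-3.1326e+00  2.4000e-03  1.6665e+00] w 0.0359 F [ 0.9 -0.1 -1.5]
[ 0.099  4.057  0.051 -0.   ]
```

View pics/w12.png

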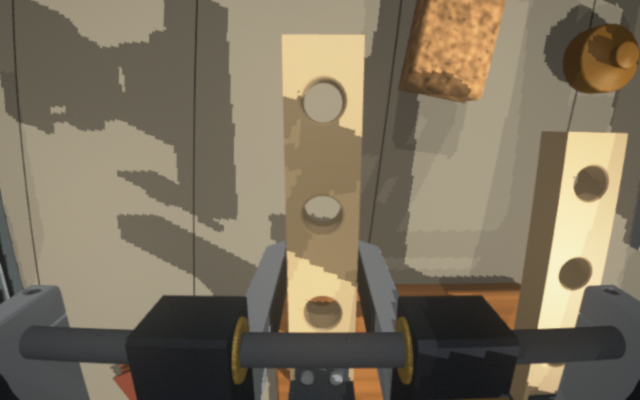

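```bash
python3 -m inch '0.05 1 0 0 1;0.1 2 0 0 1;0.1 2.4 0 0 1;0.1 2.6 0 0 1;0.1 2.8 0 0 1;0.1 3.0 0 0 1;0.1 3.2 0 0 1;0.1 3.2 0 0 1'
python3 -m inch '0 0.2 0 0 1;0 0.4 0 0 1;0 0.4 0 0 1'
python3 -m inch '0 0.2 0 0 1;0 0.3 0 0 1;0 0.3 0 0 1'; python3 go.py .6390 -.0443 .1014 1.6669
```

```text
time: 17.93
tool_pos: [0.6306, -0.0452, 0.102]
ee_rot: [-3.133, 0.002, 1.666]
wrist_force: [-0.4, -0.4, -2.4]
width: 0.0359
time: 18.18
tool_pos: [0.6348, -0.0447, 0.102]
ee_rot: [-3.133, 0.002, 1.666]
wrist_force: [-1.0, 1.1, -3.0]
width: 0.0356
time: 18.43
tool_pos: [0.638, -0.0444, 0.1018]
ee_rot: [-3.133, 0.002, 1.667]
wrist_force: [0.0, 0.6, -2.6]
width: 0.0359
t 18.43 at [ 0.638  -0.0444  0.1018] [-3.1329e+00  2.4000e-03  1.6666e+00] w 0.0359 F [ 0.   0.6 -2.6]
[ 0.002  0.099  0.042 -0.   ]
```

```bash
python3 -m inch '0 0.1 0 0 1;0 0.2 0 0 1;0 0.3 0 0 1;0 0.3 0 0 1'
```

```text
time: 18.77
tool_pos: [0.6394, -0.0443, 0.1017]
ee_rot: [-3.129, 0.002, 1.667]
wrist_force: [-5.0, 0.1, -0.3]
width: 0.0356
```

Flush at the expected place; now down 15 mm, keeping a light push.

```bash
python3 -m inch '0 0.1 0 0 1;0 0.1 0.4 0 1;0 0.1 0.8 0 1;0 0.1 1.1 0 1;0 0.1 1.3 0 1;0 0.1 1.3 0 1'; python3 -m inch '0 0.1 0.1 0 1;0 0.1 0.2 0 1;0 0.1 0.3 0 1;0 0.1 0.4 0 1;0 0.1 0.4 0 1'; python3 -m inch '0 0 0.1 0 1;0 0 0.2 0 1;0 0 0.2 0 1'
```

```text
time: 19.27
tool_pos: [0.6394, -0.0444, 0.0882]
ee_rot: [-3.127, 0.002, 1.666]
wrist_force: [-5.2, -1.1, -2.7]
width: 0.0355
time: 19.68
tool_pos: [0.6395, -0.0446, 0.0852]
ee_rot: [-3.126, 0.003, 1.666]
wrist_force: [-6.2, -1.0, 2.8]
width: 0.0358
time: 19.93
tool_pos: [0.6396, -0.0447, 0.0845]
ee_rot: [-3.126, 0.003, 1.666]
wrist_force: [-6.2, -0.2, 3.8]
width: 0.0358
```

```bash
python3 -m inch '0 0 0 0 0.3;0 0 0 0 0.3;0 0 0 0 0.3;0 0 0 0 0.3;0 0 0 0 0.3;0 0 -1 0 0.3;0 0 -3 0 0.3;0 0 -6 0 0.3;0 0 -10 0 0.3;0 0 -14 0 0.3;3 0 -18 0 0.3;6 0 -18 0 0.3;8 0 -18 0 0.3;8 0 -18 0 0.3;8 0 -18 0 0.3;8 0 -18 0 0.3'
python3 - <<'E'
from h import *
p,D,c=snap("wrist","w13");p,D,c=snap("scene","s13")
cv2.imwrite("pics/zs13.png",cv2.resize(p[90:290,240:440],None,fx=3,fy=3,interpolation=cv2.INTER_CUBIC))
print(robot.get_obs()["tool_pos"],robot.get_obs()["qvel"].round(3))
E
```

```text
time: 21.27
tool_pos: [0.6345, 0.0351, 0.2639]
ee_rot: [-3.126, 0.004, 1.666]
wrist_force: [0.3, 0.3, -0.4]
width: 0.0659
[0.63448345 0.03449123 0.26348075] [-0.006  0.003  0.003  0.003 -0.001  0.001]
```

View pics/w13.png

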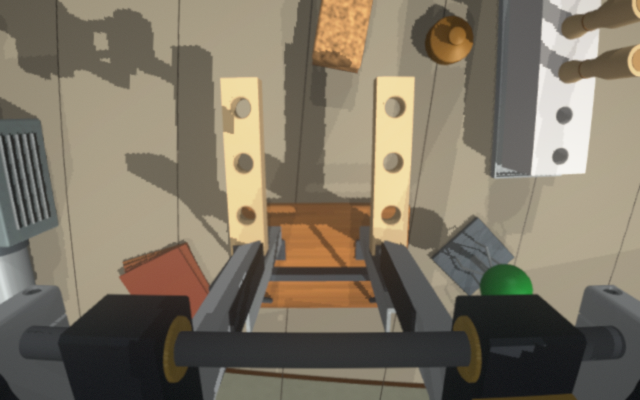

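View pics/zs13.png

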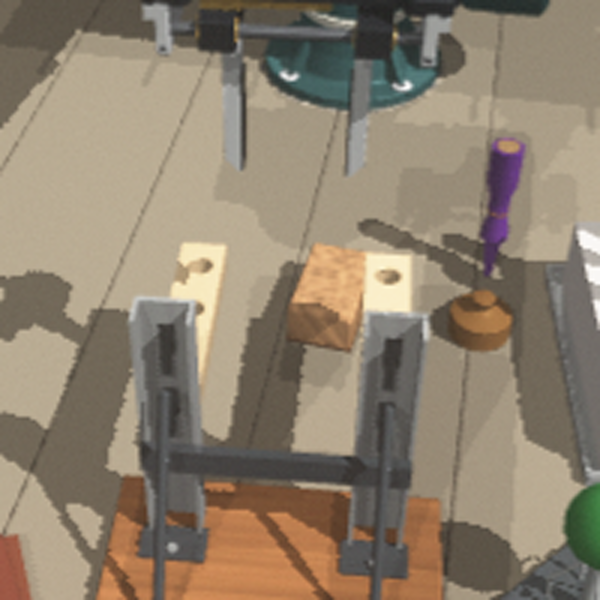

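```bash
cat > holes.py <<'E'
from h import *
def holes(tag,boxes):
    p,D,c=load("wrist",tag); P=cloud(c,D)
    for n,(pts,tops) in boxes.items():
        t=np.array([P[v,u] for u,v in tops]); A=np.c_[t[:,:1],np.ones(len(t))]; s=np.linalg.lstsq(A,t[:,2],rcond=None)[0]
        print(n,"z=%.4f*x+%.4f"%tuple(s),t[:,2].round(4))
        for uv in pts:
            z=.135
            for _ in range(5): q=onplane(c,[uv],z)[0]; z=s[0]*q[0]+s[1]
            print("   ",uv,q.round(4))
E
python3 - <<'E'
from holes import *
holes("w13",dict(L=([(390.5,214),(392,161.5),(395,106)],[(394,85),(400,130),(385,135),(390,188),(388,235),(380,185)]),R=([(247,214),(244.5,162),(243,107.5)],[(240,85),(242,135),(246,188),(250,235)])))
p,D,c=load("wrist","w13"); cv2.imwrite("pics/zw13.png",cv2.resize(p[60:260,200:440],None,fx=3.3,fy=3,interpolation=cv2.INTER_CUBIC))
E
python3 go.py .43 .26 .30 1.69
```

```text
L z=0.0282*x+0.1178 [0.1315 0.1338 0.1348 0.1352 0.1358 0.1364]
    (390.5, 214) [0.6496 0.1062 0.1361]
    (392, 161.5) [0.596  0.1003 0.1346]
    (395, 106) [0.5426 0.0961 0.1331]
R z=0.0347*x+0.1129 [0.132  0.1322 0.1356 0.1366]
    (247, 214) [ 0.6637 -0.0414  0.1359]
    (244.5, 162) [ 0.6104 -0.0464  0.1341]
    (243, 107.5) [ 0.5576 -0.0505  0.1322]
t 21.37 at [0.6345 0.0345 0.2635] [-3.1249  0.0032  1.6646] w 0.0661 F [-0.1  0.2 -0.5]
[ 24.355 -18.307  -3.424  -0.025]
```

View pics/zw13.png

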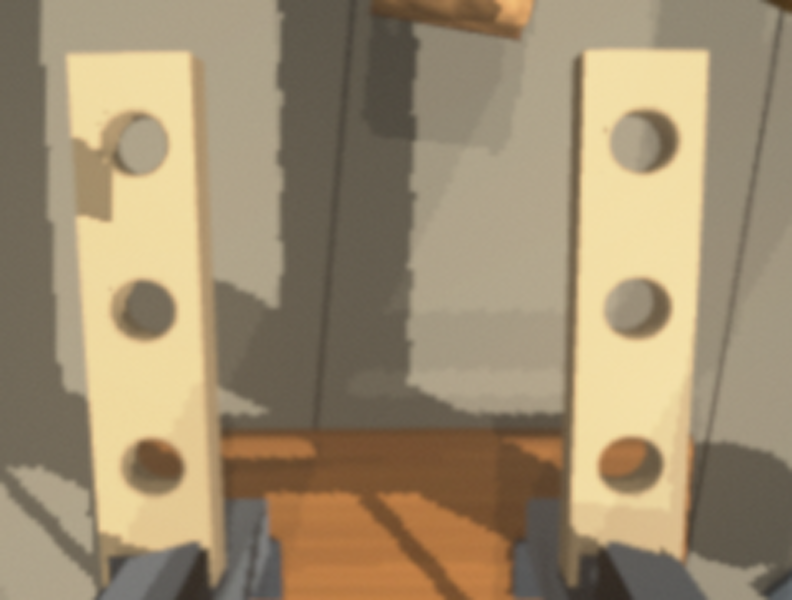

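```bash
python3 -m inch '3 -2 -3.4 0 0.3;6 -4 -3.4 0 0.3;9 -7 -3.4 0 0.3;12 -10 -3.4 0 0.3;15 -12 -3.4 0 0.3;18 -14 -3.4 0 0.3;21 -16 -3.4 0 0.3;24.3 -18.3 -3.4 -0.02 0.3;24.3 -18.3 -3.4 -0.02 0.3;24.3 -18.3 -3.4 -0.02 0.3;24.3 -18.3 -3.4 -0.02 0.3'
python3 - <<'E'
from h import *
p,D,c=snap("wrist","w14"); p,D,c=snap("top","t14")
E
```

```text
time: 22.28
tool_pos: [0.4307, 0.2586, 0.2994]
ee_rot: [-3.125, 0.004, 1.683]
wrist_force: [-0.4, -0.3, -0.1]
width: 0.0657
```

View pics/w14.png

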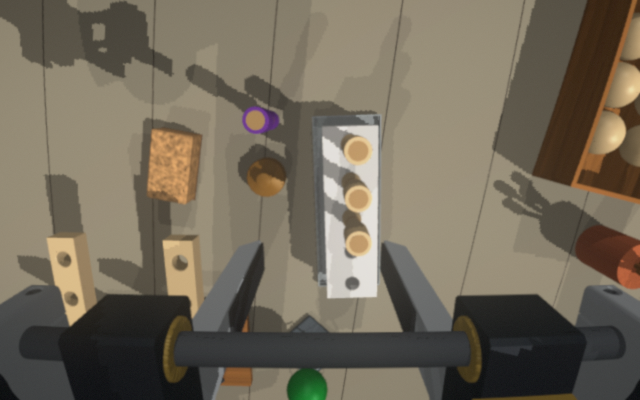

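Run:
```python
from h import *
p,D,c=load("wrist","w14"); P=cloud(c,D)
m=((P[...,2]>.168)&(P[...,2]<.185)&(P[...,1]>.22)&(P[...,1]<.36)).astype(np.uint8)
n,l,s,ce=cv2.connectedComponentsWithStats(m)
for i in range(1,n):
    if s[i,4]>50:
        q=P[l==i]; cnt=max(cv2.findContours((l==i).astype(np.uint8),0,2)[0],key=len); (u,v),r=cv2.minEnclosingCircle(cnt)
        print(ce[i].round(1),(u,v,r),s[i,4],np.median(q[:,2]).round(4),onplane(c,[ce[i]],.175).round(4), onplane(c,[(u,v)],.175).round(4))
o=robot.get_obs();print(o["tool_pos"],o["ee_rot"])
```

```text
[357.2 150.6] (357.1016540527344, 150.56224060058594, 14.59002685546875) 663 0.1759 [[0.3839 0.2865 0.175 ]] [[0.3838 0.2864 0.175 ]]
[357.5 197.4] (357.4147033691406, 197.35501098632812, 14.065882682800293) 619 0.1758 [[0.4301 0.2931 0.175 ]] [[0.4301 0.2931 0.175 ]]
[357.7 241.9] (357.777099609375, 241.60842895507812, 13.793267250061035) 580 0.1759 [[0.4772 0.2999 0.175 ]] [[0.4769 0.2999 0.175 ]]
[0.43115248 0.25807031 0.29928687] [-3.12425498  0.00363013  1.68180808]
```

```bash
cat > gg.py <<'E'
# grip-point targets: x y zgrip yaw ...
import sys
from h import *
OFF=.055
o=robot.get_obs(); R=Rm(o["ee_rot"]); g=o["tool_pos"]-OFF*R[:,2]
print("t",round(o["time"],2),"grip",g.round(4),o["ee_rot"].round(4),"w",round(o["width"],4),"F",o["wrist_force"].round(1))
a=list(map(float,sys.argv[1:]))
for i in range(0,len(a),4):
    d=R.T@(np.array(a[i:i+3])-g)*100; s=-(a[i+3]-o["ee_rot"][2]); print(np.round([*d,s],2))
E
python3 gg.py .477 .300 .25 1.70 .477 .300 .156 1.70
```

```text
t 22.38 grip [0.4321 0.2584 0.3543] [-3.1243  0.0036  1.6818] w 0.0657 F [ 0.5  0.5 -0.6]
[ 3.68  5.11 10.33 -0.02]
[ 3.71  5.27 19.73 -0.02]
```

```bash
python3 -m inch '2 2 0 -0.02 0.3;3.7 5.1 3 -0.02 0.3;3.7 5.1 7 -0.02 0.3;3.7 5.1 10 -0.02 0.3;3.7 5.1 11 -0.02 0.3;3.7 5.1 11 -0.02 0.3;3.7 5.1 11 -0.02 0.3'; python3 gg.py .477 .300 .156 1.70
python3 - <<'E'
from h import *
p,D,c=snap("wrist","w15")
E
```

```text
time: 22.97
tool_pos: [0.4767, 0.2991, 0.1892]
ee_rot: [-3.125, 0.003, 1.7]
wrist_force: [-0.7, 0.5, 0.8]
width: 0.0657
t 22.97 grip [0.4776 0.2994 0.2442] [-3.1247  0.0032  1.7   ] w 0.0657 F [-0.7  0.5  0.8]
[ 0.1   0.09  8.82 -0.  ]
```

View pics/w15.png

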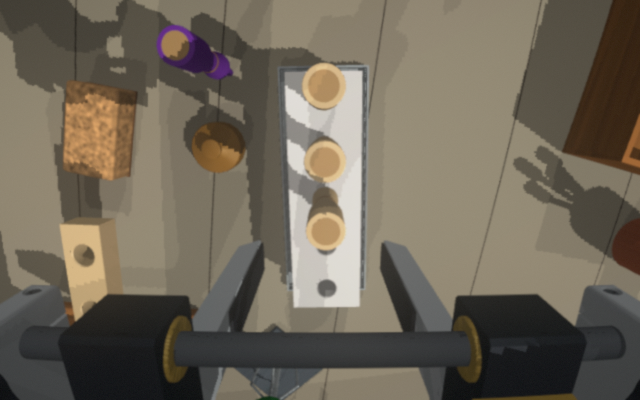

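```bash
python3 - <<'E'
from h import *
p,D,c=load("wrist","w15"); print(onplane(c,[(325,231),(325,160),(324.5,86)],.175).round(4))
E
python3 -m inch '0.1 0.1 3 0 0.3;0.1 0.1 6 0 0.3;0.1 0.1 8 0 0.3;0.1 0.1 8.8 0 0.3;0.1 0.1 8.8 0 0.3;0.1 0.1 8.8 0 0.3;0.1 0.1 8.8 0 1;0.1 0.1 8.8 0 1;0.1 0.1 8.8 0 1;0.1 0.1 8.8 0 1;0.1 0.1 8.8 0 1;0.1 0.1 8.8 0 1;0.1 0.1 8.8 0 1;0.1 0.1 8.8 0 1;0.1 0.1 8.8 0 1;0.1 0.1 8.8 0 1'; python3 gg.py .477 .300 .30 1.70
```

```text
[[0.4787 0.3006 0.175 ]
 [0.4299 0.2942 0.175 ]
 [0.3837 0.2879 0.175 ]]
time: 24.35
tool_pos: [0.4771, 0.3005, 0.1031]
ee_rot: [-3.128, 0.002, 1.7]
wrist_force: [-0.0, 0.6, 0.9]
width: 0.0275
t 24.35 grip [0.4778 0.3007 0.158 ] [-3.1282e+00  1.9000e-03  1.7004e+00] w 0.0275 F [-0.   0.6  0.9]
[ -0.09  -0.28 -14.19   0.  ]
```

```bash
python3 -m inch '0 0 -1 0 1;0 0 -3 0 1;0 0 -6 0 1;0 0 -9 0 1;0 0 -13 0 1;0 0 -17 0 1;0 0 -20 0 1;0 0 -22.5 0 1;0 0 -22.5 0 1;0 0 -22.5 0 1'; python3 gg.py .650 .107 .38 1.667
```

```text
time: 25.18
tool_pos: [0.4806, 0.3016, 0.3301]
ee_rot: [-3.132, 0.001, 1.7]
wrist_force: [0.4, 0.4, -1.2]
width: 0.0276
t 25.18 grip [0.4811 0.3017 0.3851] [-3.1321e+00  6.0000e-04  1.7004e+00] w 0.0276 F [ 0.4  0.4 -1.2]
[-21.49  14.24   0.39   0.03]
```

```bash
python3 -m inch '-3 2 0 0 1;-6 4 0 0 1;-9 6 0 0 1;-12 8 0 0 1;-15 10 0 0.03 1;-18 12 0 0.03 1;-20 13.3 0 0.03 1;-21.5 14.2 0 0.03 1;-21.5 14.2 0 0.03 1;-21.5 14.2 0 0.03 1;-21.5 14.2 0 0.03 1;-21.5 14.2 0 0.03 1'; python3 gg.py .650 .107 .282 1.667 .650 .107 .219 1.667
```

```text
time: 26.18
tool_pos: [0.6483, 0.108, 0.3288]
ee_rot: [-3.131, 0.0, 1.672]
wrist_force: [-0.3, -0.3, -0.3]
width: 0.0277
t 26.18 grip [0.6488 0.1081 0.3838] [-3.1314e+00  5.0000e-04  1.6721e+00] w 0.0277 F [-0.3 -0.3 -0.3]
[-1.200e-01  2.100e-01  1.018e+01  1.000e-02]
[-1.200e-01  2.700e-01  1.648e+01  1.000e-02]
```

```bash
python3 -m inch '-0.1 0.1 3 0 1;-0.1 0.1 6 0 1;-0.1 0.2 8 0 1;-0.1 0.2 9.5 0 1;-0.1 0.2 10.1 0 1;-0.1 0.2 10.1 0 1;-0.1 0.2 10.1 0 1'
python3 - <<'E'
from h import *
p,D,c=snap("wrist","w16"); p,D,c=snap("scene","s16")
cv2.imwrite("pics/zs16.png",cv2.resize(p[90:240,300:450],None,fx=4,fy=4,interpolation=cv2.INTER_CUBIC))
E
python3 gg.py .650 .107 .219 1.667
```

```text
time: 26.77
tool_pos: [0.6491, 0.1079, 0.2288]
ee_rot: [-3.133, 0.0, 1.673]
wrist_force: [0.8, -0.2, -0.1]
width: 0.0275
t 26.87 grip [0.6503 0.1077 0.2851] [-3.1351e+00  5.0000e-04  1.6728e+00] w 0.0274 F [-0.2  1.   0.6]
[-0.06  0.01  6.61  0.01]
```

View pics/w16.png

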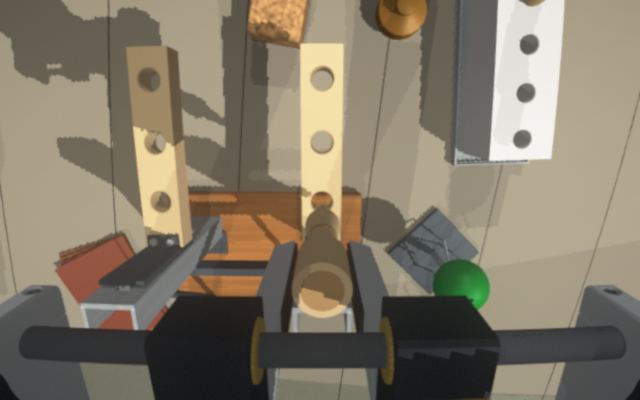

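View pics/zs16.png

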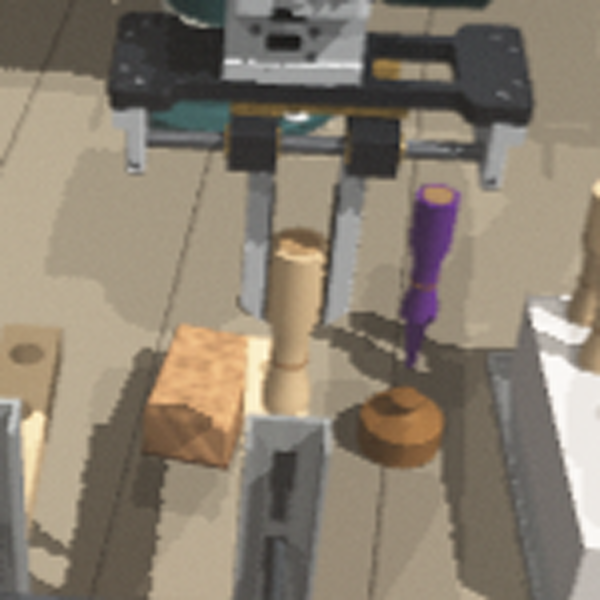

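```bash
python3 -m inch '-0.05 0 1 0 1;-0.05 0 2 0 1;-0.05 0 3 0 1;-0.05 0 3 0 1'; python3 -m inch '0 0 1 0 1;0 0 2 0 1;0 0 2.5 0 1;0 0 2.5 0 1';python3 gg.py .650 .107 .219 1.667
```

```text
time: 27.2
tool_pos: [0.6484, 0.1069, 0.1963]
ee_rot: [-3.129, 0.0, 1.673]
wrist_force: [-0.9, 0.2, -1.7]
width: 0.0275
time: 27.53
tool_pos: [0.647, 0.1067, 0.1687]
ee_rot: [-3.125, 0.0, 1.673]
wrist_force: [1.2, -0.0, -0.4]
width: 0.0279
t 27.53 grip [0.6479 0.1068 0.2237] [-3.1253e+00  3.0000e-04  1.6726e+00] w 0.0279 F [ 1.2 -0.  -0.4]
[0.   0.22 0.47 0.01]
```

```bash
python3 -m inch '0 0.15 0.1 0 1;0 0.15 0.3 0 1;0 0.15 0.4 0 1;0 0.15 0.4 0 1';python3 gg.py .650 .107 .219 1.667
```

```text
time: 27.87
tool_pos: [0.6486, 0.1068, 0.1648]
ee_rot: [-3.126, 0.0, 1.672]
wrist_force: [-0.0, -0.1, -0.8]
width: 0.0276
t 27.87 grip [0.6495 0.1069 0.2198] [-3.1255e+00  3.0000e-04  1.6725e+00] w 0.0276 F [-0.  -0.1 -0.8]
[0.   0.05 0.08 0.01]
```

Nearly home with no contact; a little further down until it is felt, then release.

```bash
python3 -m inch '0 0 0.1 0 1;0 0 0.2 0 1;0 0 0.3 0 1;0 0 0.3 0 1'; python3 -m inch '0 0 0 0 0.5;0 0 0 0 0.5;0 0 0 0 0.5;0 0 0 0 0.5;0 0 0 0 0.5;0 0 -2 0 0.4;0 0 -4 0 0.3;0 0 -8 0 0.3;0 0 -11 0 0.3;0 0 -13 0 0.3;0 0 -13 0 0.3'
python3 - <<'E'
from h import *
p,D,c=snap("wrist","w17"); p,D,c=snap("scene","s17")
cv2.imwrite("pics/zs17.png",cv2.resize(p[90:240,300:450],None,fx=4,fy=4,interpolation=cv2.INTER_CUBIC))
E
python3 gg.py .430 .2937 .36 1.7 .43 .2937 .24 1.7
```

```text
time: 28.2
tool_pos: [0.649, 0.1069, 0.1637]
ee_rot: [-3.128, 0.0, 1.673]
wrist_force: [-1.5, -0.2, 4.6]
width: 0.0275
time: 29.12
tool_pos: [0.6524, 0.1072, 0.3001]
ee_rot: [-3.139, 0.001, 1.673]
wrist_force: [0.7, -0.1, 0.5]
width: 0.0656
t 29.22 grip [0.6517 0.1072 0.3487] [-3.1292e+00  4.0000e-04  1.6726e+00] w 0.0659 F [ 0.3 -0.6 -1.2]
[ 20.8  -20.17  -0.89  -0.03]
[ 20.81 -20.02  11.11  -0.03]
```

View pics/w17.png

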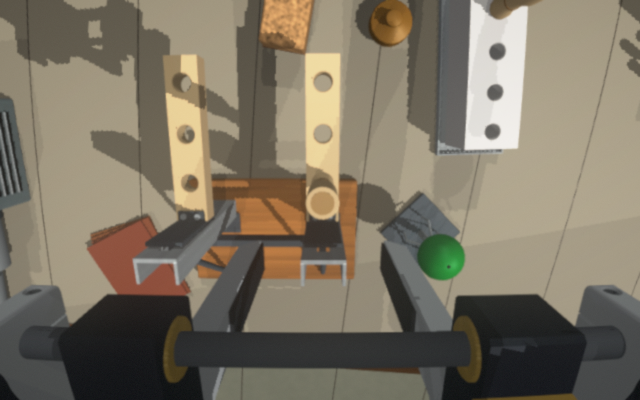

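View pics/zs17.png

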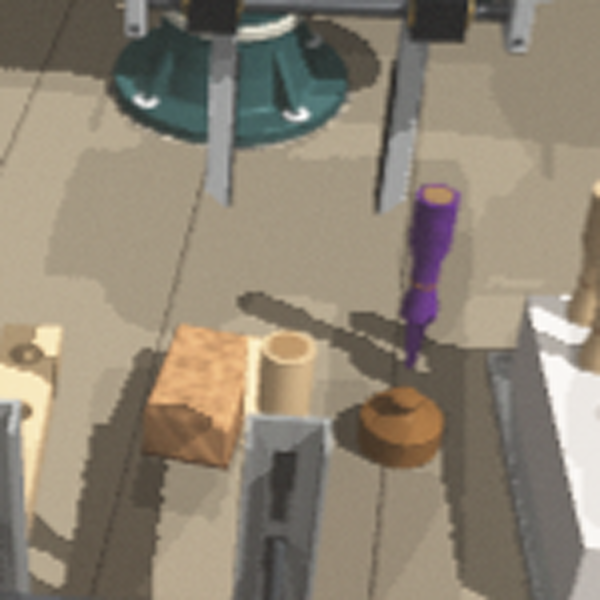

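```bash
python3 - <<'E'
from h import *
p,D,c=load("wrist","w17"); P=cloud(c,D); print(P[196:210:3,322].round(4))
E
python3 -m inch '3 -3 -1 0 0.3;6 -6 -1 0 0.3;9 -9 -1 0 0.3;12 -12 -1 0 0.3;15 -15 -1 -0.03 0.3;18 -18 0 -0.03 0.3;20.8 -20 2 -0.03 0.3;20.8 -20 5 -0.03 0.3;20.8 -20 8 -0.03 0.3;20.8 -20 10 -0.03 0.3;20.8 -20 11 -0.03 0.3;20.8 -20 11 -0.03 0.3;20.8 -20 11 -0.03 0.3'
python3 gg.py .43 .2937 .158 1.7
python3 - <<'E'
from h import *
p,D,c=snap("wrist","w18")
P=cloud(c,D)
m=((P[...,2]>.168)&(P[...,2]<.185)&(P[...,1]>.22)&(P[...,1]<.36)).astype(np.uint8)
n,l,s,ce=cv2.connectedComponentsWithStats(m)
for i in range(1,n):
    if s[i,4]>50: print(ce[i].round(1),s[i,4],onplane(c,[ce[i]],.175).round(4))
E
```

```text
[[0.6416 0.1053 0.2367]
 [0.6443 0.1056 0.2362]
 [0.6469 0.1058 0.236 ]
 [0.6492 0.1061 0.2368]
 [0.6514 0.1063 0.2382]]
time: 30.3
tool_pos: [0.429, 0.2931, 0.1849]
ee_rot: [-3.127, 0.001, 1.702]
wrist_force: [-1.0, -0.3, 0.4]
width: 0.0657
t 30.3 grip [0.4299 0.2933 0.2398] [-3.1266e+00  1.0000e-03  1.7023e+00] w 0.0657 F [-1.  -0.3  0.4]
[0.05 0.14 8.18 0.  ]
[322.7 162. ] 1428 [[0.3832 0.2868 0.175 ]]
[323.5 230.9] 1329 [[0.4297 0.2934 0.175 ]]
```

View pics/w18.png

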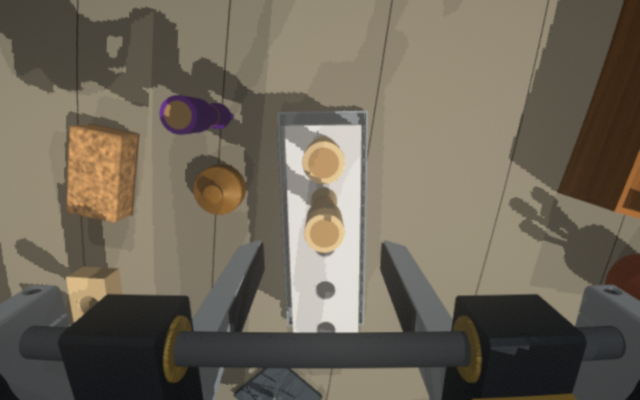

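```bash
python3 -m inch '0 0.1 3 0 0.3;0 0.1 6 0 0.3;0 0.1 7.5 0 0.3;0 0.1 8.2 0 0.3;0 0.1 8.2 0 0.3;0 0.1 8.2 0 0.3;0 0.1 8.2 0 1;0 0.1 8.2 0 1;0 0.1 8.2 0 1;0 0.1 8.2 0 1;0 0.1 8.2 0 1;0 0.1 8.2 0 1;0 0.1 8.2 0 1;0 0.1 8.2 0 1;0 0.1 8.2 0 1'; python3 gg.py .43 .2937 .37 1.70
python3 -m inch '0 0 -1 0 1;0 0 -3 0 1;0 0 -6 0 1;0 0 -9 0 1;0 0 -13 0 1;0 0 -17 0 1;0 0 -20 0 1;0 0 -22.5 0 1;0 0 -22.5 0 1;0 0 -22.5 0 1'; python3 gg.py .5962 .1012 .38 1.667 .5962 .1012 .285 1.667
```

```text
time: 31.6
tool_pos: [0.43, 0.2936, 0.1047]
ee_rot: [-3.13, -0.0, 1.702]
wrist_force: [-0.1, -0.5, 1.4]
width: 0.0275
t 31.6 grip [0.4306 0.2937 0.1597] [-3.1299e+00 -4.0000e-04  1.7022e+00] w 0.0275 F [-0.1 -0.5  1.4]
[ 2.000e-02 -3.100e-01 -2.103e+01  0.000e+00]
time: 32.43
tool_pos: [0.4332, 0.2941, 0.3315]
ee_rot: [-3.134, -0.002, 1.702]
wrist_force: [0.9, -0.1, -1.5]
width: 0.0277
t 32.43 grip [0.4337 0.2941 0.3865] [-3.1336e+00 -1.7000e-03  1.7021e+00] w 0.0277 F [ 0.9 -0.1 -1.5]
[-21.25  13.59   0.51   0.04]
[-21.27  13.67  10.01   0.04]
```

```bash
python3 -m inch '-3 2 0 0 1;-6 4 0 0 1;-9 6 0 0 1;-12 8 0 0 1;-15 10 0 0.03 1;-18 12 0 0.03 1;-20 12.8 0 0.03 1;-21.3 13.6 0 0.04 1;-21.3 13.6 2 0.04 1;-21.3 13.6 5 0.04 1;-21.3 13.6 8 0.04 1;-21.3 13.6 9.5 0.04 1;-21.3 13.6 10 0.04 1;-21.3 13.6 10 0.04 1;-21.3 13.6 10 0.04 1'
python3 - <<'E'
from h import *
p,D,c=snap("wrist","w19")
E
python3 gg.py .5962 .1012 .22 1.667
```

```text
time: 33.68
tool_pos: [0.595, 0.1012, 0.2305]
ee_rot: [-3.134, -0.001, 1.663]
wrist_force: [-0.9, -0.2, -0.3]
width: 0.0275
t 33.73 grip [0.5958 0.1012 0.2866] [-3.1358e+00 -1.4000e-03  1.6625e+00] w 0.0276 F [ 0.9  0.9 -0.5]
[-0.01  0.07  6.66 -0.  ]
```

View pics/w19.png

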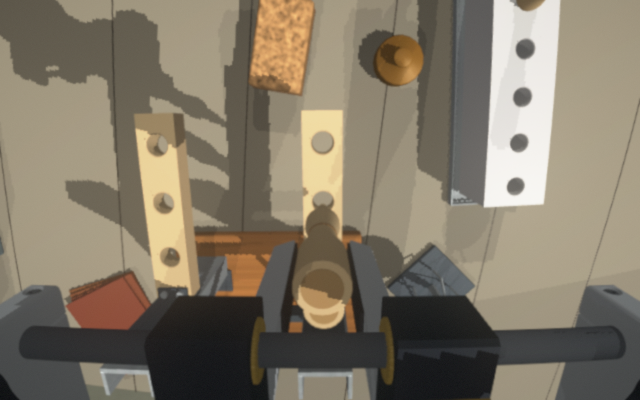

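```bash
python3 -m inch '0 0.05 1 0 1;0 0.1 2 0 1;0 0.1 3 0 1;0 0.1 3 0 1'; python3 -m inch '0 0.1 1 0 1;0 0.2 2 0 1;0 0.2 2.8 0 1;0 0.2 2.8 0 1';python3 gg.py .5962 .1012 .2193 1.667
```

```text
time: 34.07
tool_pos: [0.595, 0.1012, 0.1983]
ee_rot: [-3.131, -0.001, 1.662]
wrist_force: [0.2, -0.6, -2.0]
width: 0.0275
time: 34.4
tool_pos: [0.5953, 0.1013, 0.1669]
ee_rot: [-3.125, -0.002, 1.662]
wrist_force: [-0.3, -0.6, -1.8]
width: 0.0273
t 34.4 grip [0.5962 0.1013 0.2219] [-3.1255e+00 -1.6000e-03  1.6624e+00] w 0.0273 F [-0.3 -0.6 -1.8]
[-0.01  0.    0.26 -0.  ]
```

```bash
python3 -m inch '0 0 0.2 0 1;0 0 0.3 0 1;0 0 0.3 0 1'; python3 -m inch '0 0 0.1 0 1;0 0 0.2 0 1;0 0 0.3 0 1;0 0 0.3 0 1'; python3 gg.py .5962 .1012 .2193 1.667
```

```text
time: 34.65
tool_pos: [0.5954, 0.1013, 0.1642]
ee_rot: [-3.126, -0.002, 1.662]
wrist_force: [-0.5, 0.2, -1.0]
width: 0.0275
time: 34.98
tool_pos: [0.5958, 0.1013, 0.1635]
ee_rot: [-3.129, -0.001, 1.662]
wrist_force: [-1.4, 0.4, 5.4]
width: 0.0274
t 34.98 grip [0.5965 0.1013 0.2184] [-3.1288e+00 -1.5000e-03  1.6624e+00] w 0.0274 F [-1.4  0.4  5.4]
[-0.01 -0.04 -0.08 -0.  ]
```

```bash
python3 -m inch '0 0 0 0 0.5;0 0 0 0 0.5;0 0 0 0 0.5;0 0 0 0 0.5;0 0 0 0 0.5;0 0 -2 0 0.4;0 0 -4 0 0.3;0 0 -8 0 0.3;0 0 -11 0 0.3;0 0 -13 0 0.3;0 0 -13 0 0.3;0 0 -13 0 0.3'
python3 - <<'E'
from h import *
p,D,c=snap("wrist","w20")
E
python3 gg.py .3834 .287 .36 1.7 .3834 .287 .24 1.7
```

```text
time: 35.98
tool_pos: [0.5981, 0.1014, 0.2944]
ee_rot: [-3.131, -0.001, 1.662]
wrist_force: [-0.3, -0.8, -0.5]
width: 0.0656
t 36.03 grip [0.5982 0.1013 0.3472] [-3.1275e+00 -1.5000e-03  1.6624e+00] w 0.066 F [-0.  -0.6 -0.9]
[ 20.46 -19.7   -0.97  -0.04]
[ 20.44 -19.54  11.03  -0.04]
```

View pics/w20.png

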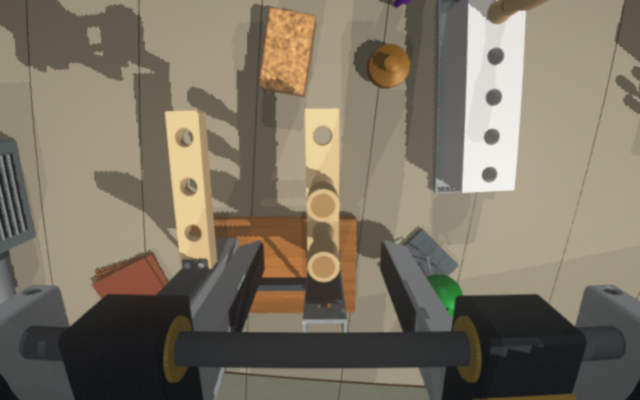

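```bash
python3 -m inch '3 -3 -1 0 0.3;6 -6 -1 0 0.3;9 -9 -1 0 0.3;12 -12 -1 0 0.3;15 -15 -1 -0.04 0.3;18 -18 0 -0.04 0.3;20.4 -19.5 2 -0.04 0.3;20.4 -19.5 5 -0.04 0.3;20.4 -19.5 8 -0.04 0.3;20.4 -19.5 10 -0.04 0.3;20.4 -19.5 11 -0.04 0.3;20.4 -19.5 11 -0.04 0.3;20.4 -19.5 11 -0.04 0.3'
python3 gg.py .3834 .287 .158 1.7
python3 - <<'E'
from h import *
p,D,c=snap("wrist","w21")
P=cloud(c,D)
m=((P[...,2]>.168)&(P[...,2]<.185)&(P[...,1]>.22)&(P[...,1]<.36)).astype(np.uint8)
n,l,s,ce=cv2.connectedComponentsWithStats(m)
for i in range(1,n):
    if s[i,4]>50: print(ce[i].round(1),s[i,4],onplane(c,[ce[i]],.175).round(4))
E
```

```text
time: 37.12
tool_pos: [0.3825, 0.2862, 0.1842]
ee_rot: [-3.125, -0.001, 1.702]
wrist_force: [0.8, -0.3, 1.4]
width: 0.0656
t 37.12 grip [0.3834 0.2863 0.2392] [-3.1252e+00 -1.1000e-03  1.7021e+00] w 0.0656 F [ 0.8 -0.3  1.4]
[0.07 0.14 8.12 0.  ]
[323.7 229.9] 1341 [[0.3822 0.2865 0.175 ]]
```

```bash
python3 -m inch '0 0.1 3 0 0.3;0 0.1 6 0 0.3;0 0.1 7.5 0 0.3;0 0.1 8.1 0 0.3;0 0.1 8.1 0 0.3;0 0.1 8.1 0 0.3;0 0.1 8.1 0 1;0 0.1 8.1 0 1;0 0.1 8.1 0 1;0 0.1 8.1 0 1;0 0.1 8.1 0 1;0 0.1 8.1 0 1;0 0.1 8.1 0 1;0 0.1 8.1 0 1;0 0.1 8.1 0 1'; python3 gg.py .3834 .287 .37 1.70
python3 -m inch '0 0 -1 0 1;0 0 -3 0 1;0 0 -6 0 1;0 0 -9 0 1;0 0 -13 0 1;0 0 -17 0 1;0 0 -20 0 1;0 0 -22.5 0 1;0 0 -22.5 0 1;0 0 -22.5 0 1'; python3 gg.py .5427 .0964 .38 1.667 .5427 .0964 .285 1.667
```

```text
time: 38.42
tool_pos: [0.3833, 0.2869, 0.1049]
ee_rot: [-3.128, -0.002, 1.702]
wrist_force: [-0.1, -0.3, 0.4]
width: 0.0277
t 38.42 grip [0.3841 0.2868 0.1599] [-3.1282e+00 -2.4000e-03  1.7020e+00] w 0.0277 F [-0.1 -0.3  0.4]
[  0.08  -0.34 -21.01   0.  ]
time: 39.25
tool_pos: [0.3869, 0.287, 0.3318]
ee_rot: [-3.132, -0.004, 1.702]
wrist_force: [-0.5, -0.7, -0.4]
width: 0.0277
t 39.25 grip [0.3875 0.2868 0.3868] [-3.1319 -0.0038  1.702 ] w 0.0277 F [-0.5 -0.7 -0.4]
[-20.91  12.9    0.48   0.03]
[-20.95  13.     9.98   0.03]
```

```bash
python3 -m inch '-3 2 0 0 1;-6 4 0 0 1;-9 6 0 0 1;-12 8 0 0 1;-15 10 0 0.03 1;-18 12 0 0.03 1;-20 12.5 0 0.03 1;-21 12.9 0 0.03 1;-21 12.9 2 0.03 1;-21 12.9 5 0.03 1;-21 12.9 8 0.03 1;-21 12.9 9.5 0.03 1;-21 12.9 10 0.03 1;-21 12.9 10 0.03 1;-21 12.9 10 0.03 1'
python3 - <<'E'
from h import *
p,D,c=snap("wrist","w22")
E
python3 gg.py .5427 .0964 .2193 1.667
```

```text
time: 40.5
tool_pos: [0.5411, 0.0964, 0.2303]
ee_rot: [-3.132, -0.004, 1.673]
wrist_force: [0.6, -0.2, 0.0]
width: 0.0277
t 40.55 grip [0.5421 0.0962 0.2862] [-3.134  -0.0036  1.6726] w 0.0279 F [-0.9  0.  -0.4]
[-0.01  0.12  6.69  0.01]
```

View pics/w22.png

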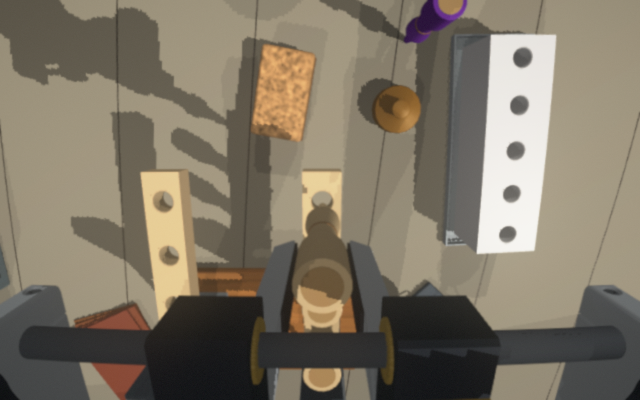

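```bash
python3 -m inch '0 0.05 1 0 1;0 0.1 2 0 1;0 0.1 3 0 1;0 0.1 3 0 1'; python3 -m inch '0 0.1 1 0 1;0 0.2 2 0 1;0 0.2 2.8 0 1;0 0.2 2.8 0 1';python3 gg.py .5427 .0964 .2178 1.667
```

```text
time: 40.88
tool_pos: [0.5411, 0.0965, 0.1981]
ee_rot: [-3.129, -0.004, 1.673]
wrist_force: [-0.3, -0.9, -0.0]
width: 0.0273
time: 41.22
tool_pos: [0.5413, 0.0966, 0.167]
ee_rot: [-3.124, -0.004, 1.673]
wrist_force: [-0.4, -0.5, -0.6]
width: 0.0277
t 41.22 grip [0.5423 0.0965 0.222 ] [-3.1241 -0.004   1.6725] w 0.0277 F [-0.4 -0.5 -0.6]
[-0.02  0.05  0.42  0.01]
```

```bash
python3 -m inch '0 0.05 0.2 0 1;0 0.05 0.4 0 1;0 0.05 0.4 0 1'; python3 -m inch '0 0 0.1 0 1;0 0 0.2 0 1;0 0 0.3 0 1;0 0 0.3 0 1'; python3 gg.py .5427 .0964 .2178 1.667
```

```text
time: 41.47
tool_pos: [0.5417, 0.0967, 0.1626]
ee_rot: [-3.124, -0.004, 1.672]
wrist_force: [-0.2, -0.4, -0.6]
width: 0.0274
time: 41.8
tool_pos: [0.5421, 0.0967, 0.1616]
ee_rot: [-3.126, -0.004, 1.672]
wrist_force: [-1.0, -0.2, 4.9]
width: 0.0278
t 41.8 grip [0.543  0.0966 0.2166] [-3.1263 -0.0038  1.6725] w 0.0278 F [-1.  -0.2  4.9]
[-0.01 -0.03 -0.12  0.01]
```

```bash
python3 -m inch '0 0 0 0 0.5;0 0 0 0 0.5;0 0 0 0 0.5;0 0 0 0 0.5;0 0 0 0 0.5;0 0 -2 0 0.4;0 0 -4 0 0.3;0 0 -8 0 0.3;0 0 -11 0 0.3;0 0 -13 0 0.3;0 0 -13 0 0.3;0 0 -13 0 0.3'
python3 - <<'E'
from h import *
p,D,c=snap("wrist","w23")
E
python3 go.py .48 -.42 .22 1.5
```

```text
time: 42.8
tool_pos: [0.5447, 0.0965, 0.2924]
ee_rot: [-3.129, -0.004, 1.673]
wrist_force: [-0.6, -0.8, -0.6]
width: 0.0654
t 42.85 at [0.544  0.0964 0.2904] [-3.1251 -0.0039  1.6726] w 0.0658 F [-0.1  0.4 -0.3]
[-50.752 -11.501   7.034   0.173]
```

View pics/w23.png

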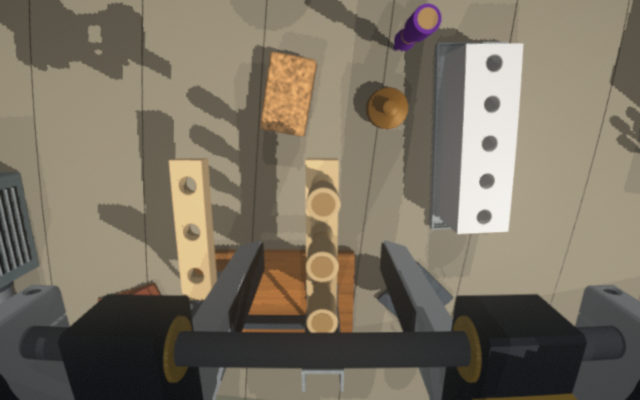

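```bash
python3 - <<'E'
from h import *
p,D,c=load("wrist","w23"); P=cloud(c,D)
for px in((322,202),(322,267),(322,321),(322,170)): print(px,P[px[1],px[0]].round(4))
E
python3 -m inch '-4 -1 0 0 0.3;-8 -2 0 0 0.3;-12 -3 0 0 0.3;-16 -4 0 0 0.3;-20 -5 0 0.05 0.3;-24 -6 0 0.1 0.3;-28 -7 0 0.17 0.3;-32 -8 2 0.17 0.3;-36 -9 4 0.17 0.3;-40 -10 6 0.17 0.3;-44 -11 7 0.17 0.3;-48 -11.5 7 0.17 0.3;-50.7 -11.5 7 0.17 0.3;-50.7 -11.5 7 0.17 0.3;-50.7 -11.5 7 0.17 0.3;-50.7 -11.5 7 0.17 0.3'
python3 - <<'E'
from h import *
p,D,c=snap("wrist","w24")
E
```

```text
(322, 202) [0.5375 0.0952 0.2326]
(322, 267) [0.5936 0.1008 0.2352]
(322, 321) [0.6449 0.106  0.2371]
(322, 170) [0.5261 0.0944 0.1334]
time: 44.18
tool_pos: [0.4793, -0.4185, 0.2178]
ee_rot: [-3.122, -0.005, 1.502]
wrist_force: [0.7, 0.1, 0.2]
width: 0.0658
```

View pics/w24.png

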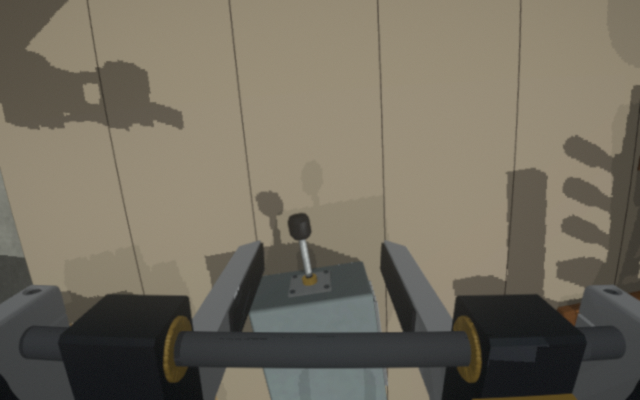

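Run:
```python
from h import *
p,D,c=load("wrist","w24"); P=cloud(c,D)
cv2.imwrite("pics/zw24.png",cv2.resize(p[195:305,250:370],None,fx=6,fy=5.4,interpolation=cv2.INTER_CUBIC))
sub=P[195:285,270:340]; m=(sub[...,2]>.03)&(sub[...,2]<.09)&(sub[...,0]<.60)
q=sub[m]; print(len(q),q.min(0),q.max(0))
for x in np.arange(.48,.60,.006):
    s=q[(q[:,0]>=x)&(q[:,0]<x+.006)]
    if len(s)>2: print(x.round(3),len(s),s[:,1].min().round(4),s[:,1].max().round(4),s[:,2].max().round(4),s[s[:,2].argmax(),1].round(4))
# box top front edge
for px in((262,278),(300,272),(360,268),(265,300),(350,300)): print(px,P[px[1],px[0]].round(4))
```

```text
1324 [ 0.50864452 -0.46674117  0.030044  ] [ 0.59998657 -0.40483208  0.06813803]
0.504 40 -0.4542 -0.4399 0.0619 -0.4486
0.51 142 -0.4611 -0.4369 0.0644 -0.4534
0.516 116 -0.4615 -0.4361 0.0654 -0.4481
0.522 115 -0.461 -0.4354 0.0647 -0.4477
0.528 95 -0.4605 -0.4357 0.0654 -0.4489
0.534 36 -0.4567 -0.4374 0.0624 -0.4473
0.54 32 -0.4508 -0.4428 0.0563 -0.4473
0.546 33 -0.4501 -0.4421 0.056 -0.4456
0.552 33 -0.4495 -0.4416 0.056 -0.4447
0.558 31 -0.4489 -0.4408 0.056 -0.4439
0.564 34 -0.4484 -0.4403 0.056 -0.4434
0.57 31 -0.4477 -0.4403 0.0558 -0.4426
0.576 31 -0.4471 -0.4396 0.0566 -0.4442
0.582 61 -0.4465 -0.4344 0.06 -0.439
0.588 250 -0.4513 -0.4048 0.0681 -0.4216
0.594 244 -0.4667 -0.4049 0.0634 -0.4065
(262, 278) [ 0.6039 -0.5069  0.0138]
(300, 272) [ 0.599  -0.4558  0.0131]
(360, 268) [ 0.5918 -0.3778  0.0289]
(265, 300) [ 0.6026 -0.4931  0.0756]
(350, 300) [ 0.5982 -0.3963  0.0954]
```

View pics/zw24.png

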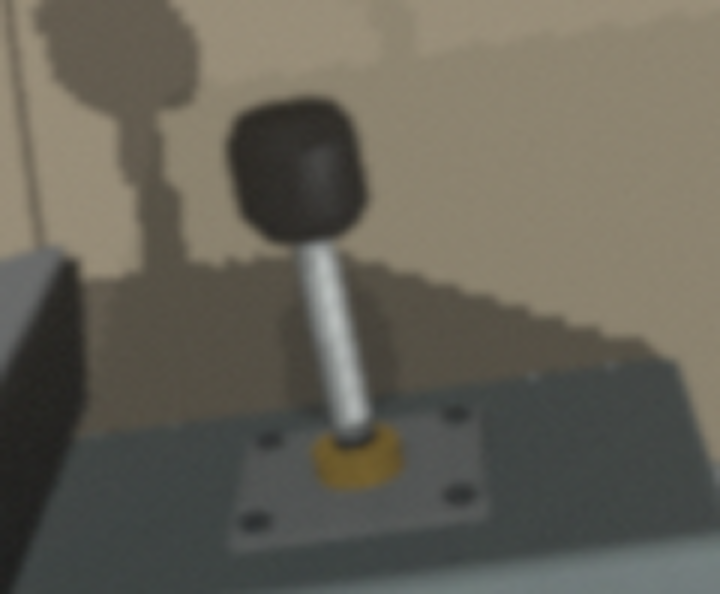

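```bash
python3 gg.py .5225 -.4485 .12 1.666 .5225 -.4485 .05 1.666
```

```text
t 44.23 grip [ 0.4808 -0.4184  0.274 ] [-3.1230e+00 -3.1000e-03  1.5034e+00] w 0.0657 F [-0.  -0.1  0.7]
[-2.77  4.65 15.31 -0.16]
[-2.8   4.78 22.31 -0.16]
```

```bash
python3 -m inch '-1 2 3 -0.08 0.3;-2 4 6 -0.16 0.3;-2.8 4.6 9 -0.16 0.3;-2.8 4.6 12 -0.16 0.3;-2.8 4.6 15 -0.16 0.3;-2.8 4.6 17 -0.16 0.3;-2.8 4.6 17 -0.16 0.3;-2.8 4.6 17 -0.16 0.3'; python3 gg.py .5225 -.4485 .05 1.666;python3 - <<'E'
from h import *
p,D,c=snap("wrist","w25")
E
```

```text
time: 44.9
tool_pos: [0.5205, -0.4462, 0.0475]
ee_rot: [-3.122, -0.008, 1.665]
wrist_force: [-0.5, -0.3, 1.3]
width: 0.066
t 44.9 grip [ 0.5216 -0.4465  0.1024] [-3.1222 -0.0082  1.6653] w 0.066 F [-0.5 -0.3  1.3]
[-0.25  0.17  5.24 -0.  ]
```

View pics/w25.png

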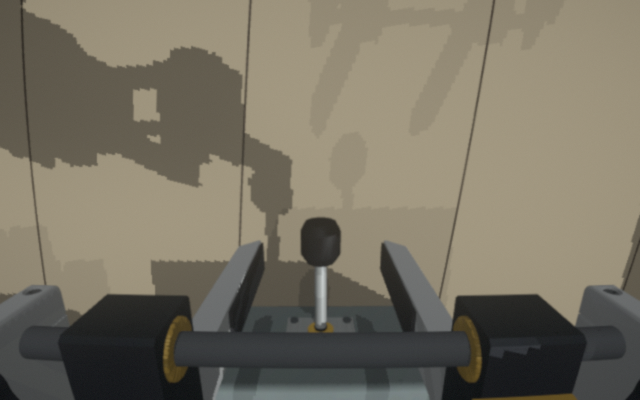

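```bash
python3 -m inch '-0.1 0.1 2 0 0.3;-0.1 0.15 4 0 0.3;-0.1 0.2 5.2 0 0.3;-0.1 0.2 5.2 0 0.3;-0.1 0.2 5.2 0 0.3;-0.1 0.2 5.2 0 1;-0.1 0.2 5.2 0 1;-0.1 0.2 5.2 0 1;-0.1 0.2 5.2 0 1;-0.1 0.2 5.2 0 1;-0.1 0.2 5.2 0 1;-0.1 0.2 5.2 0 1;-0.1 0.2 5.2 0 1;-0.1 0.2 5.2 0 1'; python3 gg.py .5225 -.4485 .05 1.666
```

```text
time: 46.12
tool_pos: [0.5227, -0.4469, -0.0021]
ee_rot: [-3.125, -0.007, 1.665]
wrist_force: [-0.8, 4.8, 3.4]
width: 0.0251
t 46.12 grip [ 0.5237 -0.4472  0.0529] [-3.1246 -0.0072  1.6654] w 0.0251 F [-0.8  4.8  3.4]
[-0.12 -0.12  0.29 -0.  ]
```

Gripped on the knob (25 mm). Pull 25 mm along the tool's -y.

```bash
python3 -m inch '0 -0.4 0 0 1;0 -0.8 0 0 1;0 -1.2 0 0 1;0 -1.6 0 0 1;0 -2 0 0 1;0 -2.3 0 0 1;0 -2.5 0 0 1;0 -2.5 0 0 1;0 -2.5 0 0 1'; python3 go.py .5 -.45 .1 1.666
```

```text
time: 46.87
tool_pos: [0.4974, -0.4491, -0.002]
ee_rot: [-3.124, -0.008, 1.665]
wrist_force: [-0.4, 2.9, -0.8]
width: 0.0248
t 46.87 at [ 0.4974 -0.4491 -0.002 ] [-3.1243 -0.0076  1.6651] w 0.0248 F [-0.4  2.9 -0.8]
[-3.1000e-02  7.0000e-02 -1.0205e+01 -1.0000e-03]
```

```bash
python3 -m inch '0 0 0 0 0.3;0 0 0 0 0.3;0 0 0 0 0.3;0 0 0 0 0.3;0 0 0 0 0.3;0 0 0 0 0.3;0 0 -1 0 0.3;0 0 -3 0 0.3;0 0 -6 0 0.3;0 0 -9 0 0.3;0 0 -13 0 0.3;0 -2 -16 0 0.3;0 -4 -16 0 0.3;0 -4 -16 0 0.3;0 -4 -16 0 0.3'
python3 - <<'E'
from h import *
p,D,c=snap("wrist","w26"); P=cloud(c,D)
cv2.imwrite("pics/zw26.png",cv2.resize(p[170:330,240:400],None,fx=4,fy=3.7,interpolation=cv2.INTER_CUBIC))
sub=P[150:300,270:370]; q=sub[(sub[...,2]>.04)&(sub[...,0]<.58)]
for x in np.arange(.46,.60,.006):
    s=q[(q[:,0]>=x)&(q[:,0]<x+.006)]
    if len(s)>2: print(x.round(3),len(s),s[:,2].max().round(4))
p,D,c=snap("scene","s26"); snap("top","t26")
E
```

```text
time: 48.12
tool_pos: [0.4603, -0.4542, 0.16]
ee_rot: [-3.126, -0.006, 1.664]
wrist_force: [0.5, -0.3, -0.2]
width: 0.0661
0.478 4 0.055
0.484 230 0.0638
0.49 164 0.0645
0.496 153 0.0644
0.502 138 0.0644
0.508 55 0.0629
0.514 40 0.0557
0.52 44 0.0557
0.526 48 0.0557
0.532 41 0.0559
0.538 42 0.0555
0.544 36 0.0557
0.55 40 0.0564
0.556 43 0.0559
0.562 33 0.0557
```

View pics/zw26.png

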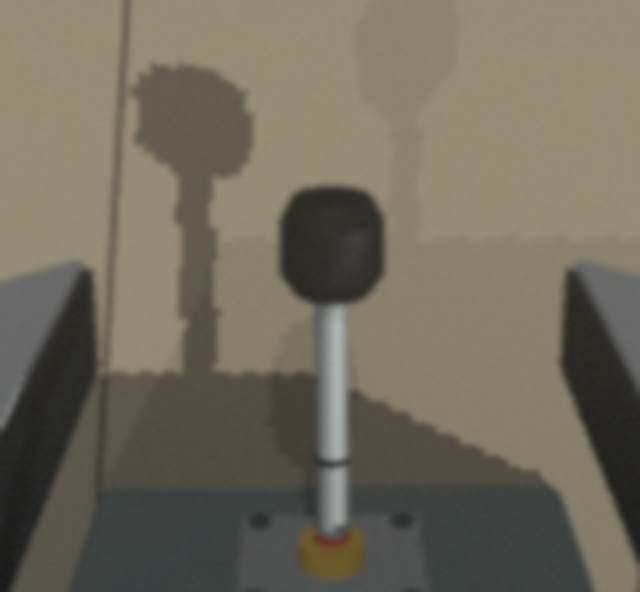

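View pics/s26.png

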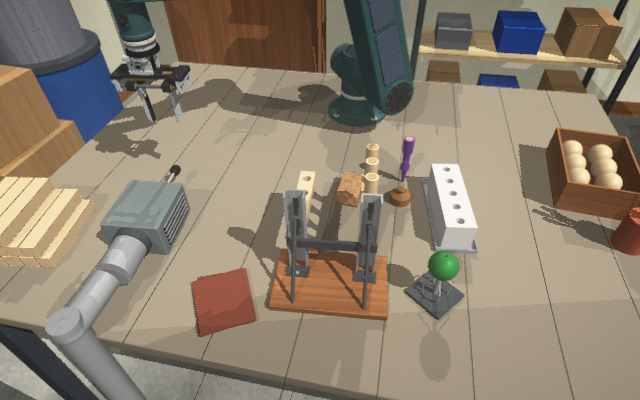

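View pics/t26.png

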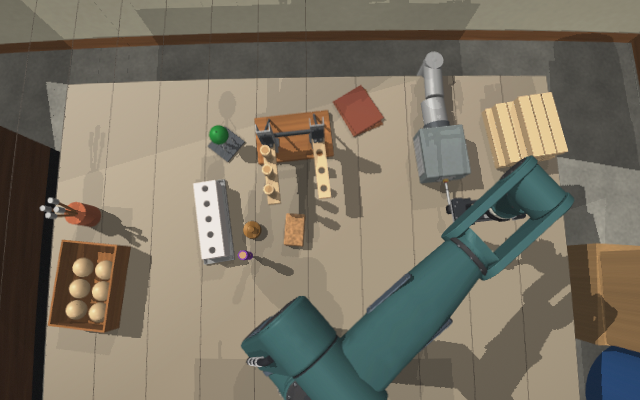

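```bash
python3 -c "
from bench import robot
print(robot.close_job(), robot.get_obs()['time'])"
```

```text
the job is handed in; nothing more can be done
the job is handed in; nothing more can be done
```

The job is done and handed in at about 48 s of the 210 s allowed. Both brackets hang in the upper two slots. All three kens present stand in the left bracket, and the damper is at its middle click.

**Last checks**
- **Brackets:** each one stopped flush against its upright, then came down until the tabs took the load. The bar tops at the plate end measure about 136.5 mm, against a nominal 137 mm.
- **Droop (did not match level):** both bars sag about 1.7° towards their outer ends. I took this as the 2 mm of free play between hook and face and left it.
- **Kens:** their tops are at 233, 235 and 237 mm. That is 100 mm above the bar at each hole, so all are fully home. All five bores of the drip stand are empty.
- **Damper:** the knob moved about 25 mm, and the red ring shows at the mouth of the brass bush.
- **Bystanders:** the cork block, bronze weight, tama and purple ken look unmoved in the final picture.

**Disagreement with the given data:** the real fingertips end about 36 mm short of the reported tool point. The first grasp therefore closed in the air above the bar without touching it. I measured the offset in the fixed camera and allowed for it from then on.

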